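# Load the vial tray into the reader through its light flap

## Robot

A 6-joint arm with a two-finger parallel gripper is mounted at the origin on the work surface. World frame = base frame: x ahead of the robot, y to its left, z up, the work surface at z = 0. Lengths are in m, angles in degrees, forces in N, time in s.
With the tool pointing down it reaches from about 0.3 to 0.75 m from the base axis. Payload 8.5 kg.
Tool frame: the origin (TCP) lies on the centre line of the jaws, within the pads' length; the fingertips stand 8 mm ahead of it and the grasp point (between the pads) lies 11 mm behind it (robot.tip_extent is the distance from the TCP to the fingertips, in m); y points along the fingers, z is the direction in which the jaws open and shut, and the axes are right-handed (so a half turn about y gives the same grasp; the last joint's range is limited). The gripper opens to 88 mm and grips with 3 to 60 N. Pads are 18 mm wide; open, the fingers measure 123 mm over their backs; the gripper's body (75 mm by 187 mm) begins 45 mm behind the grasp point.
Start: joints at [-88.654, 21.807, 74.336, -0, 83.858, -12.336], TCP at [0.13, -0.534, 0.247] pointing down, gripper open.
Joint ranges: [-178.18, 178.18], [-50.72, 133.34], [12.68, 142.11], [-81.47, 261.47], [9.98, 163.14], [-165.26, 165.26]. Speed limits (degrees/s): [136.94, 136.94, 180, 180, 180, 180].

## Interface

Orientations are given as [roll, pitch, yaw] about the fixed x, y, z axes, in that order (R = Rz(yaw) Ry(pitch) Rx(roll)).
In Python, from rig import robot gives the robot as it stands.
- The arm moves only by the shell command python3 -m inch 'ROWS' [FORCE]. ROWS is a JSON object of lists of equal length, an entry for each row: "fingers": the opening, from 0 (shut) to 1 (fully open); "linear": the shift along the tool's x, y, z each as a share of 0.1 m, from -1 to 1, a list of three; "rotation": the turn, a rotation vector about the tool's x, y, z each as a share of 30 degrees, from -1 to 1, a list of three. A call has 1 to 20 rows; each row is the pose to reach, as a shift and turn from the pose commanded when the call began, along the tool's axes at that moment; what a row does not reach only later rows make up. A row lasts 1/12 s, in which the tool goes at most 41.7 mm and 7.16 degrees, less where a joint would pass 70% of its speed; a pose out of reach is approached as far as the arm can. A call with a number of a shift or a turn outside -1 to 1 is refused whole. A call with a gripper value outside its range is refused whole. The fingers move at their own pace and stop on an object; FORCE is the grip in N (left out, the last holds). Time passes only in rows, so rows that repeat a pose let the fingers close. It gives the time, the measured TCP pose, the force and the opening at its end, in the units of the state.
- robot.read_state(): the state, without advancing time (a new reading comes with each control period).
- robot.grab_frame(name): name is "scene" or "top" or "wrist"; returns a dict with "pixels" (400x640x3 uint8, red, green, blue), "fx", "fy", "cx", "cy" (pixels), "k1" (the pictures are not rectified: a ray, as slopes to the right and down, at radius r is drawn at 1 + k1 r^2 times it, then the intrinsics apply), "eye" and "orientation" of the camera in the world; the wrist camera has in their place "tool_from_camera" (4x4, takes a point from camera to tool coordinates, whose origin is the TCP and whose axes are the tool frame's). Camera axes: x right, y up, looking along -z (the intrinsics and any distortion apply to the point x, -y, -z); pixel columns grow to the right and rows downward; lengths in m; the calibration is good to about 2 mm. A picture is of the moment at which its call begins: read the wrist's pose just before it. There is no depth.
- robot.finish_job(): hands the job in, once; it reports no verdict.
Trained networks look in a picture, given as the dict that the camera call returned (one of the last four; its "shot" number tells which), for a name from the list of things; names that differ only in an ending like _2 or _b are one class to them, and where a whole thing is asked for, a point or a joint stands for the part that bears it (a point fixed in the world has none). Each returns a list of dicts, best first, with "conf" (0 to 1); they miss things now and then, are a little off and sometimes report something else, mostly with a low value. They report only what shows in the picture. A call takes as long as a camera call. They do not tell look-alikes from the thing itself.
- robot.boxes_of(picture, query): "bbox" ([left, top, right, bottom] in pixels, round what is visible of it).
- robot.regions_of(picture, query): "pixels" (400x640 bool, what is visible of it) and "bbox" ([left, top, right, bottom] in pixels, round what is visible of it).
The state is a dict: "time": time; "qpos": joint angles; "dq": joint speeds; "tau": joint torques, N m; "eef_pos": TCP position; "tcp_rot": TCP orientation; "force": force on the tool from outside, world axes, zero at the start; "wrist_torque": the same for the moment, N m; "grip_width": finger opening in m.
Only numpy, scipy, OpenCV 4.12 (cv2) and the standard library are available. Lean on these libraries where they do the work, as an engineer would, in place of code of your own. Each camera call takes 0.05 s, during which the arm holds its last target.

## Task

Load the tray of small amber vials into the white vial reader: set it on the feed shelf between the guide rails, vials towards the reader, and push it by its tab in through the sprung light flap until it is fully home, that is until you feel it come up against the spring-cushioned stop inside. Press on the stop only gently, then let go so that the tray stays in with the flap shut behind it, only the tab left outside. Keep the tray upright throughout and leave the bottle, the beaker and the meter where they are.

Things in the scene. Friction and masses are not known exactly. Their poses are not given: they have to be found in the camera images.
- tray_mid (a point): Centre of the vial tray's body, 31 mm above its underside. The tray: open steel tray 90 mm long (its x), 80 wide (y), walls 18 high, about 0.5 kg, standing free on the bench. Eight amber vials with white caps are fixed in two rows along its long sides (y = -28 and 28), tops 35 mm above the underside. x points to the front wall, which enters the reader first; the pull tab is at the rear.
- handle (a point): Middle of the tray's carrying bar, 26 mm above tray_mid, same axes. Round steel bar 10 mm thick, running lengthways (along x, at y = 0), its centre 57 mm above the tray's underside; the level part is 32 mm long, then it slopes down into the tray.
- tab (a point): Centre of the upright finger plate at the end of the tray's pull tab, 176 mm behind the tray's middle, same axes: black plate 10 mm thick (x), 32 wide (y), 44 high from the tray's underside. A flat strip 24 mm wide, 4 thick, flush with the underside, joins it to the tray's rear wall. Push here, on its rear face (5 mm behind this point).
- tray: The whole tray with vials and tab; origin under the middle of the tray's body, x towards its front.
- mouth (a point): Middle of the reader's mouth at floor level, in the plane of the shut flap. x points into the reader, z up. The floor is a plate 12 mm above the bench. Opening 98 mm wide, lintel 83 mm above the floor; housing 190 mm wide, 226 deep, top 98 above the floor (its panel 104). Vials and bar going under the flap, and friction, cost the pushing hand 1 to 6 N, briefly up to 12, before the stop is met.
- shelf (a point): Where the tray's body goes on the feed shelf: on its surface, 57 mm in front of mouth, same axes and level. The shelf runs 245 mm outwards from the mouth, room for tray and tab. Guide rails 14 mm high, 86 mm apart (3 mm play each side of the tray), run from the mouth 100 mm outwards and on inside; flared at the outer end.
- flap (a joint): Angle of the light flap: black plate 90 mm wide, 78 high, hung on a spring hinge 82 mm above the floor across the mouth. 0 = shut, upright, 4 mm clear of the floor, with a notch 36 mm wide, 12 high over the floor for the tab's strip; grows as it swings inwards (its only way) to 1.45. The spring pulls it shut (0.03 N m when shut, 0.08 at 1.3 rad).
- housing: White housing of the reader, fixed; frame as mouth but 12 mm lower. Hidden inside is the stop: a rubber pad on a spring (3 N/mm, 6 mm travel). Its depth varies and is not measured: the tray meets it when its middle is at x = 102 to 140 mm from the mouth (tab plate's rear face 79 to 41 mm outside). By then the flap has dropped shut (at x = 95). A few newtons on it are right; 7 N damages it.
- bottle: Bystander: white plastic bottle, 62 mm across, 150 mm high, standing on the bench. Origin under its centre.
- beaker: Bystander: glass beaker, 72 mm across, 90 mm high. Origin under its centre.
- meter: Bystander: hand-held meter lying on its back, 130 x 66 x 30 mm. Origin under its centre.
Mind the look-alikes: they are no part of the job. There is more than one size of the tray; the job needs the larger.

How it is judged (in metres and radians):
On the way, in this order (a step that is already met when the one before it is completed fails the run):
1. the tray, standing on the reader's floor, has its front at least 10 mm inside and holds the flap open (x of tray_mid in the frame of mouth above -0.035 m and z of tray_mid in the frame of mouth below 0.04 m and value of joint flap above 0.2 rad and y of tray_mid in the frame of mouth between -0.012 and 0.012 m), for 0.1 s.
2. the tray has come up against the stop, pressing on it with at least 1 N (x of tray_mid in the frame of mouth above 0.099 m and contact force between tray and housing above 1 N and y of tray_mid in the frame of mouth between -0.012 and 0.012 m), for 0.1 s.
At the end, for the whole second after the job is handed in: The tray stands upright (within 0.1 rad), lengthways (0.12 rad) and at rest on the reader's inner floor, its middle 99 to 148 mm behind the flap's plane and within 12 mm of the lane's middle, having been pushed up against the stop; the flap is shut (under 0.05 rad) (x of tray_mid in the frame of mouth between 0.099 and 0.148 m and z of tray_mid in the frame of mouth below 0.036 m and angle between tray_mid's own z axis and vertical below 0.1 rad and angle between the x axis of tray_mid and the x axis of mouth, either way round below 0.12 rad and value of joint flap below 0.05 rad and linear speed of tray below 0.01 m/s and y of tray_mid in the frame of mouth between -0.012 and 0.012 m); the robot touches nothing.
It fails at once if the tray presses on the stop or bumps the housing with 7 N or more (contact force between tray and housing above 7 N).
It fails at once if the tray is tipped by more than 0.4 rad (angle between tray_mid's own z axis and vertical above 0.4 rad).
It fails at once if the bottle, the beaker or the meter is moved by more than 20 mm (distance of any of bottle, beaker, meter from where it was at the start of the episode above 0.02 m).
It also fails if it takes over 70 s, if anything falls off the work surface, if the arm or the gripper's body presses on something with over 40 N, if the wrist force passes 120 N, or if a joint passes its speed limit or range.

## Working session

There is one attempt and no reset: what is moved stays moved. The work goes in short steps, Python scripts to look and compute and a shell command to move; the robot and the scene stay as the last step left them, time stands still between calls to the robot, and variables do not carry over. Pictures are saved under pics/ and viewed, and the job is handed in when it is done.

```bash
ls; mkdir -p pics
python3 - <<'E'
from rig import robot
import cv2
s=robot.read_state();print(s)
for n in("scene","top","wrist"):
    p=robot.grab_frame(n)
    print(n,{k:v for k,v in p.items() if k!="pixels"})
    cv2.imwrite(f"pics/a_{n}.png",p["pixels"][:,:,::-1])
E
```

```text
pics
{'time': 0.0, 'qpos': array([-8.86545221e+01,  2.18400308e+01,  7.43833754e+01,  1.99492139e-03,
        8.38575844e+01, -1.23358710e+01]), 'dq': array([ 0.05057465, -0.01019059,  0.08931532,  0.01332049,  0.00192695,
       -0.00587278]), 'tau': array([ 8.41393557e-04, -4.37930775e+01, -2.24555737e+01,  7.13348365e-02,
        3.52667947e-02, -1.04266148e-04]), 'eef_pos': array([ 0.13008602, -0.53412747,  0.24615486]), 'tcp_rot': array([-9.00786970e+01,  1.92403600e-02, -1.66318879e+02]), 'force': array([-0.65288524,  0.76248667, -0.05277117]), 'wrist_torque': array([ 0.0372034 , -0.02409012, -0.01188705]), 'grip_width': 0.08835256260168871}
scene {'fx': 363.4483725244315, 'fy': 363.4483725244315, 'cx': 315.4229934900618, 'cy': 195.75376176192714, 'k1': -0.012145038368592676, 'eye': array([1.19026433, 0.26744167, 0.86218065]), 'orientation': array([ 42.44781924,   0.69229307, 106.77344358]), 'shot': 1}
top {'fx': 519.6402202179505, 'fy': 519.6402202179505, 'cx': 326.670606107935, 'cy': 201.2936951903404, 'k1': -0.00030412686427826283, 'eye': array([0.2320905 , 0.05162917, 1.65865721]), 'orientation': array([ 9.81022617e+00,  8.33737422e-02, -9.12839441e+01]), 'shot': 2}
wrist {'fx': 302.8753680348353, 'fy': 302.8753680348353, 'cx': 315.57223615524794, 'cy': 201.22397206556263, 'k1': -0.03646925699412499, 'tool_from_camera': array([[ 8.26555089e-04, -9.59911310e-01, -2.80302681e-01,
        -7.10481965e-02],
       [-6.23108321e-04,  2.80302228e-01, -9.59911596e-01,
        -1.37216833e-01],
       [ 9.99999464e-01,  9.68078748e-04, -3.66443492e-04,
         1.22052163e-04],
       [ 0.00000000e+00,  0.00000000e+00,  0.00000000e+00,
         1.00000000e+00]]), 'shot': 3}
```

View pics/a_scene.png

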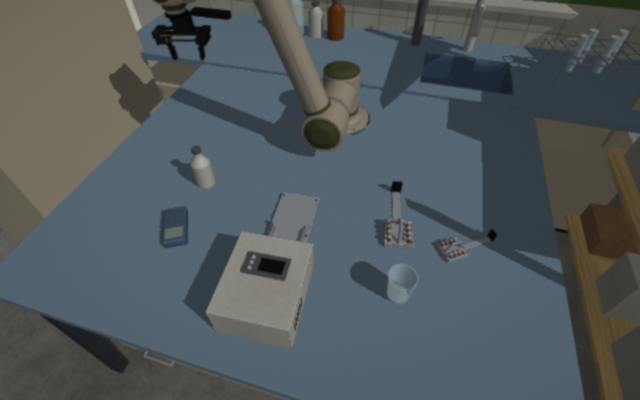

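View pics/a_top.png

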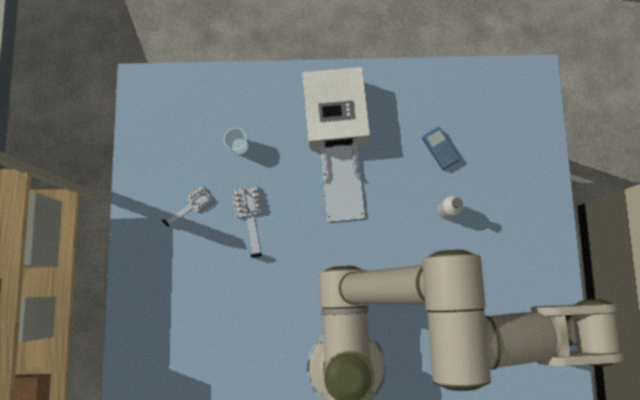

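View pics/a_wrist.png

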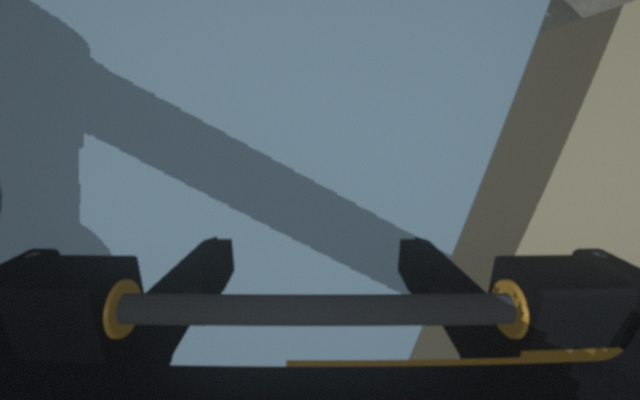

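The scene view shows the reader at (265,285), the larger tray at (400,232) and its small look-alike at (453,250). In the top view the larger tray's body is at (247,203) with the tab at (256,254). The shelf runs from (342,145) to (345,218), and the small tray is at (200,198). Next I measure these.

```bash
cat > h.py <<'E'
import numpy as np,cv2
from scipy.spatial.transform import Rotation as R
def Rm(rpy): return R.from_euler('xyz',rpy,degrees=True).as_matrix()
def cam(p,s=None):
    if "eye" in p: return Rm(p["orientation"]),np.array(p["eye"])
    T=p["tool_from_camera"];Rt=Rm(s["tcp_rot"])
    return Rt@T[:3,:3], Rt@T[:3,3]+s["eef_pos"]
def K(p): return np.array([[p["fx"],0,p["cx"]],[0,p["fy"],p["cy"]],[0,0,1]])
def D(p): return np.array([p["k1"],0,0,0,0.])
def unproj(p,uv,z,s=None):
    Rc,e=cam(p,s)
    n=cv2.undistortPoints(np.array(uv,float).reshape(-1,1,2),K(p),D(p)).reshape(-1,2)
    d=np.c_[n[:,0],-n[:,1],-np.ones(len(n))]@Rc.T
    return e+d*((z-e[2])/d[:,2])[:,None]
def proj(p,X,s=None):
    Rc,e=cam(p,s); c=(np.atleast_2d(X)-e)@Rc; c=c*[1,-1,-1]
    return cv2.projectPoints(c,np.zeros(3),np.zeros(3),K(p),D(p))[0].reshape(-1,2)
def T2(x,y,yaw,pts):
    c,s=np.cos(yaw),np.sin(yaw);P=np.atleast_2d(pts).astype(float)
    return np.c_[x+c*P[:,0]-s*P[:,1],y+s*P[:,0]+c*P[:,1],P[:,2]]
E
python3 - <<'E'
from rig import robot
from h import *
p=robot.grab_frame("top");q=robot.grab_frame("scene")
for n in("tray","tray_mid","tab","handle","housing","flap","bottle","beaker","meter"):
    for nm,c in(("top",p),("scene",q)):
        for r in robot.regions_of(c,n)[:3]:
            ys,xs=np.nonzero(r["pixels"]); m=(xs.mean(),ys.mean())
            print(n,nm,round(r["conf"],2),r["bbox"],np.round(m,1),unproj(c,[m],0.0).round(3)[0,:2], len(xs))
a=p["pixels"][60:270,150:380,::-1]
cv2.imwrite("pics/b_top.png",cv2.resize(a,None,fx=3.4,fy=2.8,interpolation=cv2.INTER_CUBIC)[:600,:800])
E
```

```text
tray top 0.95 [233.9, 189.7, 260.9, 256.1] [248.6 212.3] [0.489 0.3  ] 1006
tray top 0.58 [164.3, 188.1, 211.7, 225.5] [191.6 204.4] [0.519 0.485] 561
tray scene 0.97 [384.8, 183.2, 413.0, 248.7] [397.6 223.5] [0.478 0.299] 1135
tray scene 0.73 [208.6, 192.0, 320.9, 349.1] [267.8 277.2] [ 0.756 -0.007] 10910
tray scene 0.58 [439.8, 228.1, 492.8, 261.4] [462.1 246.2] [0.508 0.486] 803
tray_mid top 0.84 [157.9, 192.4, 212.1, 225.9] [192.6 203.7] [0.521 0.482] 512
tray_mid scene 0.76 [440.8, 228.3, 498.1, 261.0] [461.7 246.6] [0.51  0.485] 753
tray_mid scene 0.74 [385.9, 183.0, 415.4, 250.4] [397.3 223.5] [0.478 0.298] 1139
tab top 0.86 [231.8, 186.5, 261.7, 259.7] [248.4 212.4] [0.488 0.301] 999
tab top 0.85 [163.5, 186.0, 214.7, 226.2] [192.9 203.6] [0.521 0.481] 520
tab scene 0.76 [383.4, 179.7, 413.1, 248.2] [397.5 223.4] [0.477 0.299] 1086
tab scene 0.64 [438.0, 228.4, 499.4, 263.7] [461.3 246.7] [0.511 0.484] 786
handle top 0.98 [234.1, 187.7, 262.4, 258.7] [248.5 212.4] [0.488 0.301] 1019
handle top 0.88 [163.2, 185.5, 215.3, 227.5] [191.7 204.2] [0.519 0.485] 541
handle scene 0.
[... 153 characters left out ...]
op 0.9 [301.2, 66.6, 367.6, 150.8] [335.1 106.5] [0.84  0.012] 4614
housing scene 0.72 [207.8, 230.3, 314.9, 349.2] [262.6 289.3] [ 0.793 -0.007] 9019
flap top 0.54 [326.7, 136.7, 351.7, 148.1] [338.1 142.8] [0.714 0.005] 166
bottle top 0.75 [436.7, 194.9, 464.2, 219.8] [449.7 207. ] [ 0.491 -0.35 ] 460
bottle scene 0.65 [193.5, 147.7, 218.5, 187.8] [201.9 168.2] [ 0.424 -0.387] 711
beaker top 0.82 [223.2, 125.0, 249.7, 159.1] [236.1 141.2] [0.727 0.343] 516
beaker scene 0.78 [386.9, 265.3, 418.8, 305.8] [400.6 283. ] [0.674 0.335] 1000
meter top 0.79 [423.0, 126.4, 460.4, 173.3] [440.4 148.2] [ 0.688 -0.331] 864
meter scene 0.63 [161.0, 206.8, 189.1, 246.2] [174.9 227.2] [ 0.678 -0.339] 943
```

Run:
```python
from rig import robot
from h import *
p=robot.grab_frame("top")
a=p["pixels"][120:270,150:380,::-1]
cv2.imwrite("pics/c_top.png",cv2.resize(a,None,fx=3.4,fy=3.4,interpolation=cv2.INTER_CUBIC))
```

```text
(no output)
```

View pics/c_top.png

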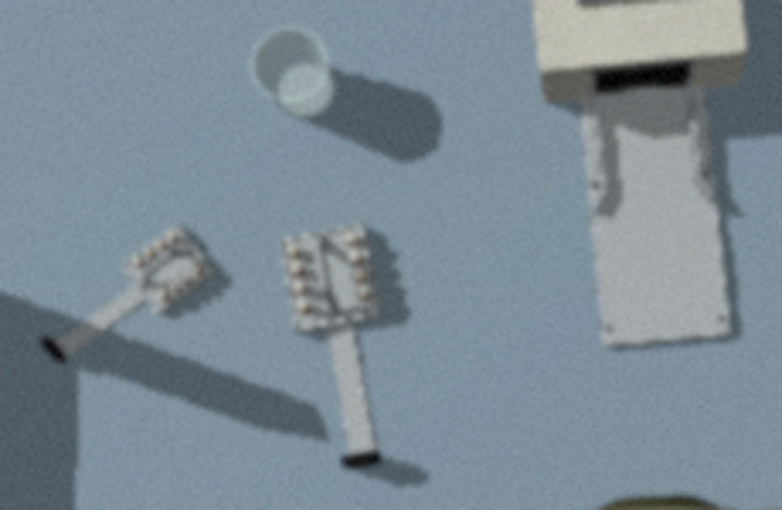

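```bash
cat > fit.py <<'E'
from h import *
from scipy.optimize import minimize
def box(x0,x1,y0,y1,z0,z1): return np.array([[x,y,z] for x in(x0,x1) for y in(y0,y1) for z in(z0,z1)])
TR=[box(-.045,.045,-.04,.04,0,.018),box(-.04,.04,-.034,.034,0,.035),box(-.171,-.045,-.012,.012,0,.004),box(-.181,-.171,-.016,.016,0,.044),box(-.016,.016,-.005,.005,.05,.062)]
HO=[box(0,.226,-.095,.095,0,.110)]
def mask(p,parts,x,y,yaw,z0=0,s=None,f=4):
    m=np.zeros((400*f,640*f),np.uint8)
    for b in parts:
        uv=proj(p,T2(x,y,yaw,b)+[0,0,z0],s)
        cv2.fillConvexPoly(m,cv2.convexHull(((uv+.5)*f).round().astype(np.int32)),1)
    return cv2.resize(m.astype(np.float32),(640,400),interpolation=cv2.INTER_AREA)
def fit(views,parts,x0,z0=0):
    def cost(v):
        c=0
        for p,m,s in views:
            a=mask(p,parts,v[0],v[1],v[2],z0,s); c+=1-np.minimum(a,m).sum()/np.maximum(a,m).sum()
        return c
    sim=np.array([x0]+[np.array(x0)+d for d in([.015,0,0],[0,.015,0],[0,0,.1])])
    r=minimize(cost,x0,method="Nelder-Mead",options=dict(initial_simplex=sim,xatol=2e-4,fatol=1e-4))
    return r.x,r.fun
E
python3 - <<'E'
from rig import robot
from fit import *
p=robot.grab_frame("top");q=robot.grab_frame("scene")
def get(c,n,uv):
    for r in robot.regions_of(c,n):
        b=r["bbox"]
        if b[0]<uv[0]<b[2] and b[1]<uv[1]<b[3]: return r["pixels"].astype(np.float32)
tm=get(p,"tray",(247,203));ts=get(q,"tray",(400,232))
for V in([(p,tm,None)],[(q,ts,None)],[(p,tm,None),(q,ts,None)]): print("tray",fit(V,TR,[.52,.30,0.1]))
hm=get(p,"housing",(338,100));hs=get(q,"housing",(265,285))
for V in([(p,hm,None)],[(q,hs,None)],[(p,hm,None),(q,hs,None)]): print("hous",fit(V,HO,[.7,0,0.05]))
print(unproj(p,[(150+605/3.4,120+345/3.4),(150+735/3.4,120+337/3.4)],.012))
E
```

```text
tray (array([0.52286708, 0.30637013, 0.18193327]), np.float64(0.0641787052154541))
tray (array([0.51846854, 0.30250297, 0.17648839]), np.float64(0.09133726358413696))
tray (array([0.52130131, 0.304889  , 0.17733564]), np.float64(0.19245260953903198))
hous (array([0.70067433, 0.00814053, 0.07247682]), np.float64(0.07020676136016846))
hous (array([0.697182  , 0.00440954, 0.07385752]), np.float64(0.01852816343307495))
hous (array([0.69772453, 0.00556003, 0.07766037]), np.float64(0.0978468656539917))
[[ 0.45131748  0.04505266  0.012     ]
 [ 0.45613511 -0.07731017  0.012     ]]
```

The top view fits put the larger tray's body at about (0.521, 0.305) with yaw 10°. The mouth comes out near (0.698, 0.005) with yaw about 4°. I'll move the wrist camera above the tray, turning to tool yaw of about 10°.

```bash
cat >> h.py <<'E'
def plan(start,yaw0,goal,yaw1,n):
    d=(np.array(goal)-start)/n; dy=(yaw1-yaw0)/n
    for i in range(n):
        f=np.radians(yaw0+i*dy)
        t=[d@[np.cos(f),np.sin(f),0],-d[2],d@[-np.sin(f),np.cos(f),0]]
        print(i,"lin",np.round(np.array(t)/.1,3),"rot y",round(-dy/30,3))
E
python3 -c "
from h import *
plan([.13,-.534,.247],-166.3,[.50,.30,.25],10.2,9)"
```

```text
0 lin [-0.619 -0.003 -0.803] rot y -0.654
1 lin [-0.852 -0.003 -0.549] rot y -0.654
2 lin [-0.987 -0.003 -0.231] rot y -0.654
3 lin [-1.007 -0.003  0.114] rot y -0.654
4 lin [-0.911 -0.003  0.445] rot y -0.654
5 lin [-0.708 -0.003  0.725] rot y -0.654
6 lin [-0.424 -0.003  0.921] rot y -0.654
7 lin [-0.09  -0.003  1.01 ] rot y -0.654
8 lin [ 0.254 -0.003  0.981] rot y -0.654
```

```bash
python3 -m inch '{"fingers":[1,1,1],"linear":[[-0.62,0,-0.80],[-0.62,0,-0.80],[-0.62,0,-0.80]],"rotation":[[0,-0.65,0],[0,-0.65,0],[0,-0.65,0]]}'
python3 -m inch '{"fingers":[1,1,1],"linear":[[-0.85,0,-0.55],[-0.85,0,-0.55],[-0.85,0,-0.55]],"rotation":[[0,-0.65,0],[0,-0.65,0],[0,-0.65,0]]}'
python3 -m inch '{"fingers":[1,1,1],"linear":[[-0.98,0,-0.23],[-0.98,0,-0.23],[-0.98,0,-0.23]],"rotation":[[0,-0.65,0],[0,-0.65,0],[0,-0.65,0]]}'
python3 -m inch '{"fingers":[1,1,1],"linear":[[-1,0,0.11],[-1,0,0.11],[-1,0,0.11]],"rotation":[[0,-0.65,0],[0,-0.65,0],[0,-0.65,0]]}'
```

```text
time: 1.75
eef_pos: [0.1726, -0.4384, 0.2467]
tcp_rot: [-90.1, 0.1, -146.4]
force: [-0.3, -1.0, 0.4]
grip_width: 0.0881
time: 2.0
eef_pos: [0.2134, -0.3456, 0.2468]
tcp_rot: [-90.0, 0.1, -126.9]
force: [1.8, -0.1, 0.4]
grip_width: 0.0881
time: 2.25
eef_pos: [0.2542, -0.2538, 0.2469]
tcp_rot: [-90.0, 0.0, -107.4]
force: [0.6, -0.5, 0.2]
grip_width: 0.0882
time: 2.5
eef_pos: [0.2951, -0.1622, 0.2469]
tcp_rot: [-90.0, 0.0, -87.9]
force: [-0.4, -0.6, -0.4]
grip_width: 0.0878
```

```bash
python3 -m inch '{"fingers":[1,1,1],"linear":[[-0.91,0,0.45],[-0.91,0,0.45],[-0.91,0,0.45]],"rotation":[[0,-0.65,0],[0,-0.65,0],[0,-0.65,0]]}'
python3 -m inch '{"fingers":[1,1,1],"linear":[[-0.71,0,0.73],[-0.71,0,0.73],[-0.71,0,0.73]],"rotation":[[0,-0.65,0],[0,-0.65,0],[0,-0.65,0]]}'
python3 -m inch '{"fingers":[1,1,1],"linear":[[-0.42,0,0.92],[-0.42,0,0.92],[-0.42,0,0.92]],"rotation":[[0,-0.65,0],[0,-0.65,0],[0,-0.65,0]]}'
python3 -m inch '{"fingers":[1,1,1],"linear":[[-0.09,0,1],[-0.09,0,1],[-0.09,0,1]],"rotation":[[0,-0.65,0],[0,-0.65,0],[0,-0.65,0]]}'
python3 -m inch '{"fingers":[1,1,1,1],"linear":[[0.25,0,0.98],[0.25,0,0.98],[0.25,0,0.98],[0.25,0,0.98]],"rotation":[[0,-0.65,0],[0,-0.65,0],[0,-0.65,0],[0,-0.65,0]]}'
python3 - <<'E'
from rig import robot
from h import *
s=robot.read_state();p=robot.grab_frame("wrist")
cv2.imwrite("pics/d.png",p["pixels"][:,:,::-1])
import pickle;pickle.dump((s,p),open("d.pkl","wb"))
for r in robot.regions_of(p,"tray"): print(r["conf"],r["bbox"])
E
```

```text
time: 2.75
eef_pos: [0.3375, -0.0701, 0.247]
tcp_rot: [-89.9, 0.0, -68.3]
force: [-0.0, -0.9, 0.0]
grip_width: 0.0883
time: 3.0
eef_pos: [0.3801, 0.0225, 0.247]
tcp_rot: [-89.9, -0.0, -48.8]
force: [0.4, -0.5, 0.2]
grip_width: 0.0881
time: 3.25
eef_pos: [0.4228, 0.1144, 0.2468]
tcp_rot: [-89.9, -0.0, -29.3]
force: [-0.2, -0.4, -0.7]
grip_width: 0.0881
time: 3.5
eef_pos: [0.4647, 0.2058, 0.2465]
tcp_rot: [-89.9, -0.0, -9.8]
force: [-0.3, -0.7, -0.8]
grip_width: 0.0881
time: 3.83
eef_pos: [0.5065, 0.2971, 0.2458]
tcp_rot: [-90.0, 0.0, 9.6]
force: [-0.3, 0.2, 0.0]
grip_width: 0.088
0.9 [286.4, 16.4, 354.6, 219.0]
0.88 [404.7, 159.9, 544.9, 239.5]
```

View pics/d.png

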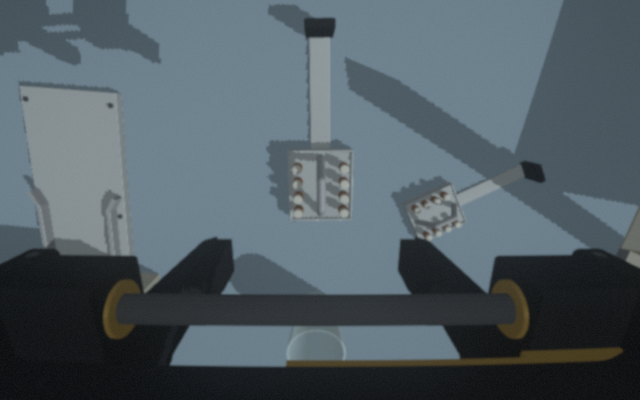

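The wrist picture has the robot side at the top. It shows the larger tray's body at (321,185), its tab at (320,27), the shelf's end corners at (22,85) and (120,93), and the rails at (38,205) and (112,210). Next I fit the tray from this view and mark the shelf.

Run:
```python
from rig import robot
from fit import *
s=robot.read_state();p=robot.grab_frame("wrist")
r=[r for r in robot.regions_of(p,"tray") if r["bbox"][0]<321<r["bbox"][2]][0]
x,f=fit([(p,r["pixels"].astype(np.float32),s)],TR,[.521,.305,.178]);print(x,np.degrees(x[2]),f)
im=p["pixels"][:,:,::-1].copy()
m=mask(p,TR,*x,0,s)>.5
c,_=cv2.findContours(m.astype(np.uint8),0,2);cv2.drawContours(im,c,-1,(0,0,255),1)
cv2.imwrite("pics/e.png",cv2.resize(im[0:240,0:400],None,fx=2,fy=2,interpolation=cv2.INTER_CUBIC))
print(s["eef_pos"],s["tcp_rot"])
C=unproj(p,[(20.5,85),(120,93.5)],.012,s);print(C)
```

```text
[0.5190581  0.30454066 0.17673787] 10.126334121342191 0.02922523021697998
[0.50564067 0.29431034 0.24627992] [-9.00209622e+01  4.60456230e-02  9.14110503e+00]
[[ 0.45307778 -0.07252585  0.012     ]
 [ 0.44602556  0.05034128  0.012     ]]
```

View pics/e.png

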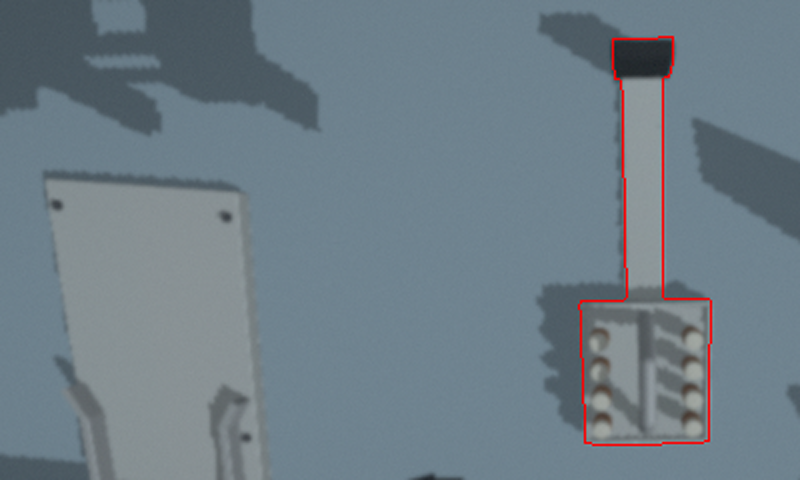

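Run:
```python
from rig import robot
from h import *
s=robot.read_state();print(s["eef_pos"],s["tcp_rot"],s["time"])
plan(s["eef_pos"],s["tcp_rot"][2],[.5131,.3034,.09],10.1,2)
```

```text
[0.50550649 0.29332394 0.24688586] [-9.00139035e+01  1.33788798e-02  9.05790264e+00] 4.0333
0 lin [0.045 0.784 0.044] rot y -0.017
1 lin [0.046 0.784 0.043] rot y -0.017
```

```bash
python3 -m inch '{"fingers":[1,1,1],"linear":[[0.03,0.3,0.03],[0.045,0.6,0.045],[0.045,0.78,0.045]],"rotation":[[0,-0.02,0],[0,-0.02,0],[0,-0.02,0]]}'
python3 -m inch '{"fingers":[0.6,0.6,0.6,0.6,0.6],"linear":[[0.02,0.3,0.02],[0.045,0.6,0.045],[0.045,0.78,0.045],[0.045,0.78,0.045],[0.045,0.78,0.045]],"rotation":[[0,-0.015,0],[0,-0.015,0],[0,-0.015,0],[0,-0.015,0],[0,-0.015,0]]}'
python3 - <<'E'
from rig import robot
from fit import *
s=robot.read_state();p=robot.grab_frame("wrist")
print(s["eef_pos"],s["tcp_rot"])
im=p["pixels"][:,:,::-1].copy()
r=[r for r in robot.regions_of(p,"tray") if r["bbox"][2]-r["bbox"][0]>50][0]
print(r["conf"],r["bbox"])
m=mask(p,TR,.5191,.3045,.1767,0,s)>.5
c,_=cv2.findContours(m.astype(np.uint8),0,2);cv2.drawContours(im,c,-1,(0,0,255),1)
cv2.imwrite("pics/f.png",im)
plan(s["eef_pos"],s["tcp_rot"][2],[.5131,.3034,.049],10.1,1)
E
```

```text
time: 4.28
eef_pos: [0.5087, 0.298, 0.1667]
tcp_rot: [-90.0, 0.1, 9.6]
force: [-0.3, -0.1, -1.0]
grip_width: 0.0882
time: 4.7
eef_pos: [0.5131, 0.3037, 0.0911]
tcp_rot: [-90.0, 0.0, 10.1]
force: [0.3, -0.2, 0.1]
grip_width: 0.057
[0.51313425 0.30365702 0.0911354 ] [-9.00092199e+01  4.59890311e-02  1.01291985e+01]
0.95 [450.5, 183.6, 637.7, 266.8]
0 lin [-0.001  0.421 -0.002] rot y 0.001
```

View pics/f.png

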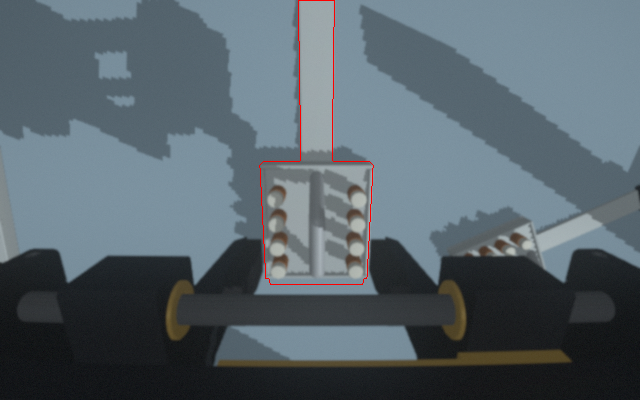

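The model outline matches the tray at (317,225), and the bar lies midway between the fingers. I'll go down and grip.

```bash
python3 -m inch '{"fingers":[0.6,0.6,0.6,0.6],"linear":[[0,0.15,0],[0,0.3,0],[0,0.42,0],[0,0.42,0]],"rotation":[[0,0,0],[0,0,0],[0,0,0],[0,0,0]]}'
python3 -m inch '{"fingers":[0,0,0,0,0,0,0,0],"linear":[[0,0,0],[0,0,0],[0,0,0],[0,0,0],[0,0,0],[0,0,0],[0,0,0],[0,0,0]],"rotation":[[0,0,0],[0,0,0],[0,0,0],[0,0,0],[0,0,0],[0,0,0],[0,0,0],[0,0,0]]}' 60
python3 -m inch '{"fingers":[0,0,0,0,0,0],"linear":[[0,-0.05,0],[0,-0.12,0],[0,-0.2,0],[0,-0.3,0],[0,-0.4,0],[0,-0.4,0]],"rotation":[[0,0,0],[0,0,0],[0,0,0],[0,0,0],[0,0,0],[0,0,0]]}'
python3 - <<'E'
from rig import robot
from fit import *
s=robot.read_state();p=robot.grab_frame("wrist")
print(s["eef_pos"],s["tcp_rot"],s["force"],s["wrist_torque"])
cv2.imwrite("pics/g.png",p["pixels"][:,:,::-1])
q=robot.grab_frame("scene")
cv2.imwrite("pics/g2.png",cv2.resize(q["pixels"][120:300,200:480,::-1],None,fx=2.8,fy=2.8,interpolation=cv2.INTER_CUBIC))
E
```

```text
time: 5.13
eef_pos: [0.5129, 0.3042, 0.0484]
tcp_rot: [-90.0, 0.1, 10.2]
force: [-0.7, -0.8, -0.1]
grip_width: 0.053
time: 5.8
eef_pos: [0.5133, 0.3043, 0.0489]
tcp_rot: [-90.0, -0.0, 10.2]
force: [-0.1, -1.6, 0.8]
grip_width: 0.0083
time: 6.3
eef_pos: [0.5141, 0.3049, 0.0914]
tcp_rot: [-90.0, -0.2, 10.2]
force: [-0.0, 0.4, -3.5]
grip_width: 0.0082
[0.51413646 0.30493041 0.09144322] [-89.9585705   -0.23892655  10.23725918] [-0.04931933  0.40571137 -3.53781426] [ 0.07051573 -0.22719809  0.03378428]
```

View pics/g.png

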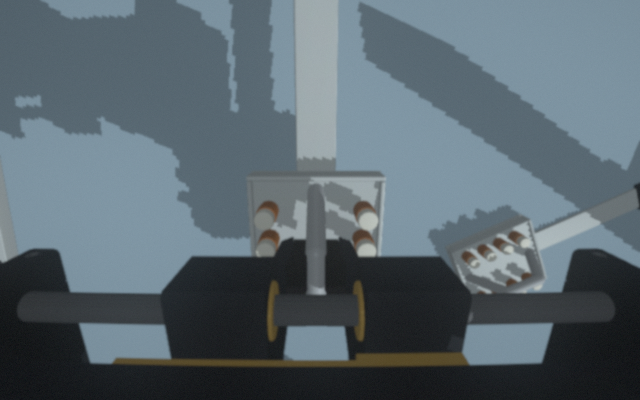

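View pics/g2.png

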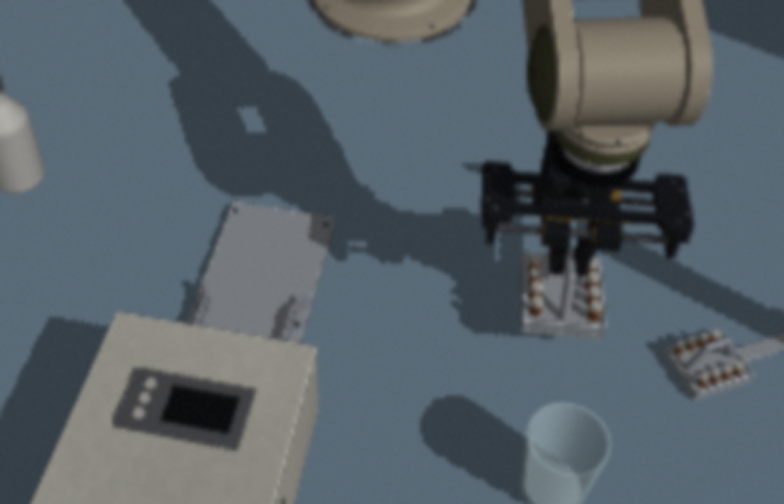

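The tray is lifted and the bar is held. Its rear wall's top edge is at row 175 and the strip spans 293-338 at the top edge. Next I check the pitch in the grip.

```bash
python3 - <<'E'
from rig import robot
from fit import *
from scipy.optimize import least_squares
s=robot.read_state();p=robot.grab_frame("wrist")
# tool->tray frame: tray x=tool x, y=tool z, z=-tool y ; bar at grasp
def tray_pts(P,dx,dy,dz,pitch,yaw,roll):
    Rg=R.from_euler('xyz',[roll,pitch,yaw]).as_matrix()
    q=(np.array(P)-[0,0,.057])@Rg.T+[dx,dy,dz]   # rel. TCP in level tray axes
    t=np.c_[q[:,0],-q[:,2],q[:,1]]
    return t@Rm(s["tcp_rot"]).T+s["eef_pos"]
# landmarks: rear wall top outer corners, strip edges at row 0
def f(v,full=False):
    dx,dz,pi=v; 
    a=proj(p,tray_pts([[-.045,.04,.018],[-.045,-.04,.018]],dx,0,dz,pi,0,0),s)
    b=proj(p,tray_pts([[-.045,.012,.004],[-.045,-.012,.004],[-.16,.012,.004],[-.16,-.012,.004]],dx,0,dz,pi,0,0),s)
    w=lambda u,v,row:u[0]+(v[0]-u[0])*(row-u[1])/(v[1]-u[1])
    e=[w(b[0],b[2],2),w(b[1],b[3],2)]
    if full: print(a,e)
    return a,e
f([.006,.011-.002,0],True);f([.006,.009,-.05],True);f([.006,.009,.05],True)
E
python3 - <<'E'
import cv2
a=cv2.imread("pics/g.png")[0:240,220:420]
cv2.imwrite("pics/g3.png",cv2.resize(a,None,fx=2.5,fy=2.5,interpolation=cv2.INTER_CUBIC)[:600])
E
```

```text
[[387.19813352 176.51668978]
 [245.11893125 176.61260597]] [np.float64(338.6126624518133), np.float64(293.49757692499804)]
[[386.10273774 179.18353225]
 [246.20655975 179.27715235]] [np.float64(337.777390694018), np.float64(294.30707506589636)]
[[388.35502464 173.99944525]
 [243.97062058 174.09771342]] [np.float64(339.4681581592948), np.float64(292.6684635653409)]
```

View pics/g3.png

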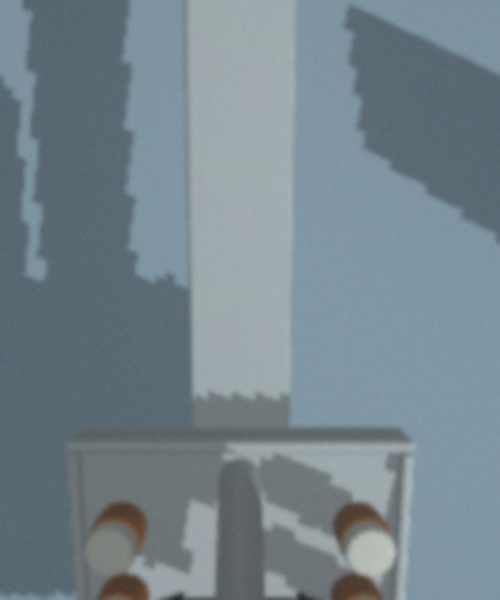

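The pitch estimate is a rear droop of about 3°. I'll carry the tray towards the shelf and stop beside it to measure the rails up close.

```bash
python3 -c "
from h import *
plan([.5141,.3049,.0914],10.2,[.53,.155,.16],3.6,2)"
```

```text
0 lin [-0.054 -0.343 -0.752] rot y 0.11
1 lin [-0.011 -0.343 -0.754] rot y 0.11
```

```bash
python3 -m inch '{"fingers":[0,0,0,0,0,0],"linear":[[0,-0.2,-0.04],[-0.02,-0.34,-0.15],[-0.05,-0.34,-0.35],[-0.05,-0.34,-0.55],[-0.05,-0.34,-0.7],[-0.05,-0.34,-0.75]],"rotation":[[0,0,0],[0,0.03,0],[0,0.06,0],[0,0.09,0],[0,0.11,0],[0,0.11,0]]}'
python3 -m inch '{"fingers":[0,0,0,0,0,0,0,0],"linear":[[0,-0.1,-0.05],[0,-0.2,-0.2],[0,-0.34,-0.4],[-0.01,-0.34,-0.55],[-0.01,-0.34,-0.7],[-0.01,-0.34,-0.75],[-0.01,-0.34,-0.75],[-0.01,-0.34,-0.75]],"rotation":[[0,0,0],[0,0.03,0],[0,0.06,0],[0,0.09,0],[0,0.11,0],[0,0.11,0],[0,0.11,0],[0,0.11,0]]}'
python3 - <<'E'
from rig import robot
from h import *
import pickle
s=robot.read_state();p=robot.grab_frame("wrist")
print(s["eef_pos"],s["tcp_rot"],s["force"],s["wrist_torque"])
q=robot.grab_frame("scene")
pickle.dump((s,p,q),open("h.pkl","wb"))
cv2.imwrite("pics/h.png",p["pixels"][:,:,::-1])
cv2.imwrite("pics/h2.png",cv2.resize(q["pixels"][120:300,200:480,::-1],None,fx=2.8,fy=2.8,interpolation=cv2.INTER_CUBIC))
E
```

```text
time: 6.95
eef_pos: [0.522, 0.2275, 0.1231]
tcp_rot: [-90.0, -0.0, 6.8]
force: [-0.6, 0.4, -4.1]
grip_width: 0.0082
time: 7.62
eef_pos: [0.5296, 0.1558, 0.157]
tcp_rot: [-90.0, -0.0, 3.7]
force: [0.2, 0.3, -4.6]
grip_width: 0.0082
[0.52961144 0.15580372 0.1570288 ] [-8.99748638e+01 -6.94405770e-03  3.65047940e+00] [ 0.24582003  0.27905717 -4.61094933] [ 0.10811333 -0.13709032  0.04960246]
```

View pics/h.png

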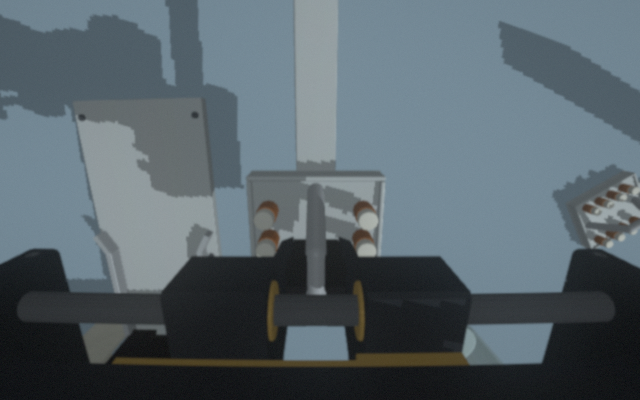

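View pics/h2.png

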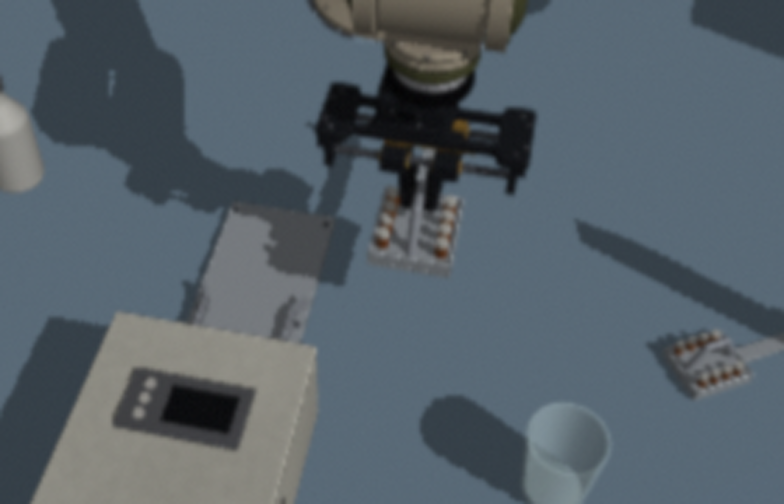

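The wrist view shows the shelf's end corners at (75,100) and (203,97), its screws at (82,117) and (195,115), and the rails starting at (88,218) and (208,232). I'll zoom in to pick edges.

Run:
```python
from h import *
import pickle
s,p,q=pickle.load(open("h.pkl","rb"))
a=p["pixels"][80:320,50:250,::-1]
cv2.imwrite("pics/i.png",cv2.resize(a,None,fx=2.5,fy=2.5,interpolation=cv2.INTER_CUBIC))
```

```text
(no output)
```

View pics/i.png

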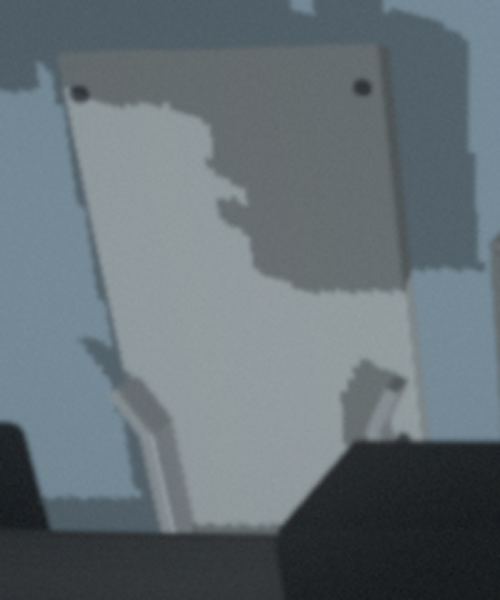

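Run:
```python
from fit import *
import pickle
s,p,q=pickle.load(open("h.pkl","rb"))
c=np.array([(60,55),(122,370),(380,45),(406,283),(80,93),(362,88)])/2.5+[50,80]
X=unproj(p,c-0.5*0.6,.012,s);print(X.round(4))
for a,b in((0,1),(2,3)): d=X[b]-X[a];print(np.degrees(np.arctan2(d[1],d[0])))
for a,b in((0,2),(4,5)):
    d=X[b]-X[a];print(np.degrees(np.arctan2(-d[0],d[1])),np.hypot(*d[:2]))
c=np.array([(178,430),(193,525)])/2.5+[50,80]
X=unproj(p,c,.012,s);print("rail foot",X);d=X[1]-X[0];print(np.degrees(np.arctan2(d[1],d[0])))
# first wrist picture
s,p=pickle.load(open("d.pkl","rb"))
c=np.array([(45,180),(88,470),(240,190),(263,470)])/2
X=unproj(p,c,.012,s);print(X.round(4),s["tcp_rot"])
for a,b in((0,1),(2,3)): d=X[b]-X[a];print(np.degrees(np.arctan2(d[1],d[0])))
```

```text
[[ 0.4585 -0.0697  0.012 ]
 [ 0.5807 -0.0627  0.012 ]
 [ 0.4493  0.0487  0.012 ]
 [ 0.5367  0.0555  0.012 ]
 [ 0.4716 -0.0639  0.012 ]
 [ 0.4645  0.0416  0.012 ]]
3.2597175816750523
4.45758591682544
4.429712975665023 0.11866984485280663
3.854175271189114 0.10573221669941657
rail foot [[ 0.60634533 -0.04224575  0.012     ]
 [ 0.65160031 -0.04145777  0.012     ]]
0.9975367830163977
[[ 0.4625 -0.0669  0.012 ]
 [ 0.6499 -0.0547  0.012 ]
 [ 0.4507  0.0534  0.012 ]
 [ 0.6285  0.0674  0.012 ]] [-8.99706803e+01  1.62400924e-02  9.60915981e+00]
3.7334195156823866
4.489961286793367
```

```bash
python3 -c "
from h import *
plan([.5296,.1558,.157],3.65,[.6302,.0013,.157],4.15,2)"
```

```text
0 lin [ 0.453 -0.    -0.803] rot y -0.008
1 lin [ 0.449 -0.    -0.805] rot y -0.008
```

```bash
python3 -m inch '{"fingers":[0,0,0,0,0,0],"linear":[[0.03,0,-0.08],[0.1,0,-0.25],[0.2,0,-0.45],[0.32,0,-0.65],[0.4,0,-0.8],[0.45,0,-0.8]],"rotation":[[0,0,0.03],[0,0,0.06],[0,0,0.1],[0,-0.01,0.1],[0,-0.01,0.1],[0,-0.01,0.1]]}'
python3 -m inch '{"fingers":[0,0,0,0,0,0,0,0],"linear":[[0.05,0,-0.15],[0.12,0,-0.32],[0.2,0,-0.5],[0.3,0,-0.67],[0.4,0,-0.78],[0.43,0,-0.8],[0.43,0,-0.8],[0.43,0,-0.8]],"rotation":[[0,0,0],[0,0,0],[0,0,0],[0,-0.01,0],[0,-0.01,0],[0,-0.01,0],[0,-0.01,0],[0,-0.01,0]]}'
python3 - <<'E'
from rig import robot
from h import *
import pickle
s=robot.read_state();p=robot.grab_frame("wrist")
print(s["eef_pos"],s["tcp_rot"],s["force"],s["wrist_torque"])
q=robot.grab_frame("scene")
pickle.dump((s,p,q),open("j.pkl","wb"))
cv2.imwrite("pics/j.png",p["pixels"][:300,170:470,::-1].repeat(2,0).repeat(2,1))
cv2.imwrite("pics/j2.png",cv2.resize(q["pixels"][120:300,200:480,::-1],None,fx=2.8,fy=2.8,interpolation=cv2.INTER_CUBIC))
E
```

```text
time: 8.22
eef_pos: [0.5809, 0.0756, 0.1565]
tcp_rot: [-90.0, 3.0, 3.8]
force: [-0.2, -0.2, -4.0]
grip_width: 0.008
time: 8.88
eef_pos: [0.6275, 0.0021, 0.1543]
tcp_rot: [-89.9, 3.1, 4.3]
force: [-0.6, 0.7, -4.2]
grip_width: 0.0084
[0.62746675 0.00210674 0.15427437] [-89.94432412   3.05538967   4.26919888] [-0.59649583  0.74841867 -4.21990975] [ 0.05929142 -0.27068803 -0.02784816]
```

View pics/j.png

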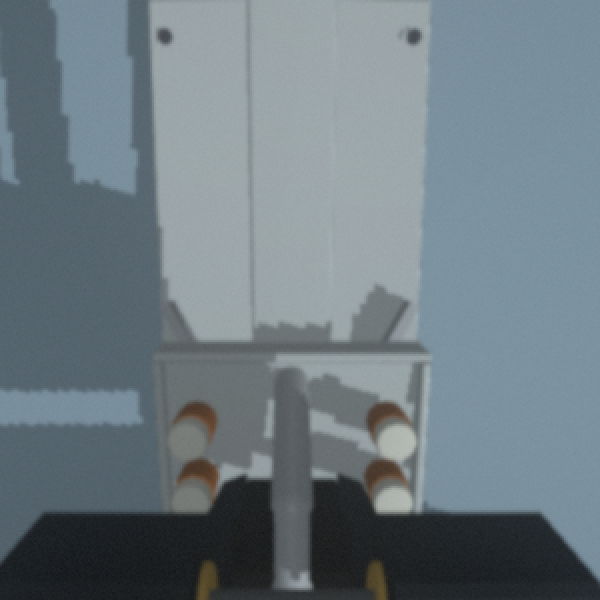

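View pics/j2.png

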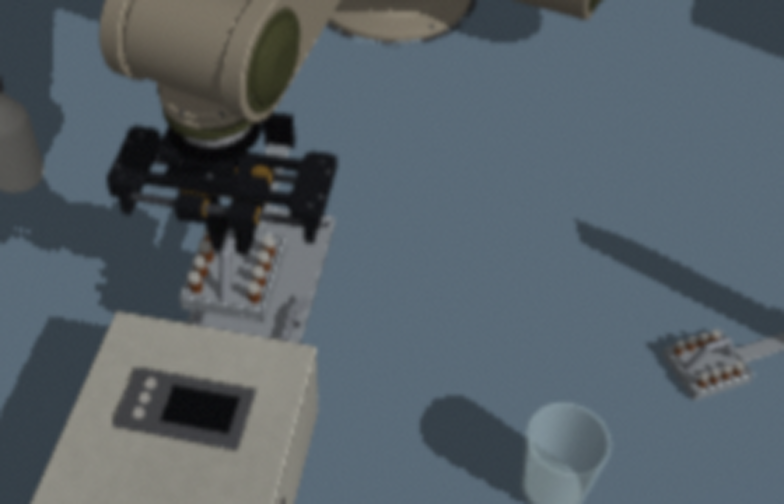

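The shelf edges, strip and rail flares all show in the wrist view. I'll compute the tray's lateral and yaw offset from the shelf's centre line.

Run:
```python
from h import *
import pickle
s,p,q=pickle.load(open("j.pkl","rb"))
def W(c,z): return unproj(p,np.array(c)/2.+[170,0],z,s)
f=np.radians(s["tcp_rot"][2])
def loc(X): d=X-s["eef_pos"]; return np.c_[d[:,0]*np.cos(f)+d[:,1]*np.sin(f), -d[:,0]*np.sin(f)+d[:,1]*np.cos(f)]
L=loc(W([(151,12),(163,300)],.012));Rr=loc(W([(430,12),(421,300)],.012))
print("L",L,"R",Rr)
sc=loc(W([(165,36),(413,36)],.012));print("screws",sc,sc.mean(0))
zt=s["eef_pos"][2]+.009-.057+.004
S=loc(W([(247.5,12),(253,310)],zt));S2=loc(W([(336,12),(331,310)],zt));print("strip",S,S2)
fl=loc(W([(172,302),(408,302)],.026));print("flare tops",fl,fl.mean(0))
end=W([(151,2),(430,2)],.012);print("end",end)
C=(L+Rr)/2;print("centre",C, np.degrees(np.arctan2(C[1,1]-C[0,1],C[1,0]-C[0,0])))
T=(S+S2)/2;print("strip c",T,np.degrees(np.arctan2(T[1,1]-T[0,1],T[1,0]-T[0,0])))
```

```text
L [[-0.16921063 -0.05959501]
 [-0.04808897 -0.05968547]] R [[-0.16911701  0.05855362]
 [-0.04798332  0.05977412]]
screws [[-0.15975537 -0.0540069 ]
 [-0.15965947  0.05166217]] [-0.15970742 -0.00117237]
strip [[-0.13315522 -0.01236654]
 [-0.0512076  -0.01194683]] [[-0.13313815  0.01206293]
 [-0.05118652  0.0116833 ]]
flare tops [[-0.04808519 -0.05282266]
 [-0.04798898  0.05109365]] [-0.04803709 -0.00086451]
end [[ 0.45927613 -0.07004711  0.012     ]
 [ 0.45059699  0.04746589  0.012     ]]
centre [[-1.69163822e-01 -5.20696829e-04]
 [-4.80361455e-02  4.43227481e-05]] 0.2672634637404979
strip c [[-1.33146684e-01 -1.51804163e-04]
 [-5.11970621e-02 -1.31763940e-04]] 0.014011293582282446
```

Run:
```python
from fit import *
import pickle
s,p,q=pickle.load(open("j.pkl","rb"))
f=np.radians(4.27);e=s["eef_pos"]
def tp(P,pitch):
    Rg=R.from_euler('xyz',[0,pitch,f]).as_matrix()
    return (np.array(P)-[-.006,0,.057])@Rg.T+e+[0,0,.009]
im=cv2.resize(q["pixels"][140:250,240:340,::-1],None,fx=6,fy=6,interpolation=cv2.INTER_CUBIC)
for pi,col in((-.05,(255,0,0)),(0,(0,255,0)),(.05,(0,0,255))):
    for b in(TR[3],):
        h=cv2.convexHull(((proj(q,tp(b,pi))-[240,140]+.5)*6).astype(np.int32));cv2.polylines(im,[h],True,col,1)
    h=((proj(q,tp([[.045,-.04,.0],[.045,.04,.0],[.045,.04,.018],[.045,-.04,.018]],pi))-[240,140]+.5)*6).astype(np.int32)
    cv2.polylines(im,[h],True,col,1)
cv2.imwrite("pics/k.png",im[:600])
```

```text
(no output)
```

View pics/k.png

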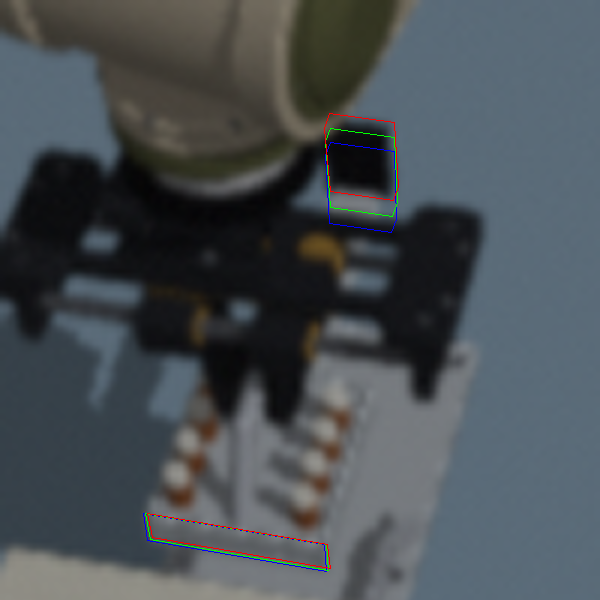

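The outline at zero pitch matches, so the tray is level to within about 1°. Lateral offset is about 0.7 mm. I'll lower it to just above the shelf.

```bash
python3 -m inch '{"fingers":[0,0,0,0,0,0,0],"linear":[[0.02,0.1,-0.007],[0.05,0.3,-0.007],[0.08,0.5,-0.007],[0.09,0.65,-0.007],[0.09,0.75,-0.007],[0.09,0.78,-0.007],[0.09,0.78,-0.007]],"rotation":[[0,0,0],[0,0,0],[0,0,0],[0,0,0],[0,0,0],[0,0,0],[0,0,0]]}'
python3 - <<'E'
from rig import robot
from h import *
import pickle
s=robot.read_state();p=robot.grab_frame("wrist")
print(s["eef_pos"],s["tcp_rot"],s["force"],s["wrist_torque"])
q=robot.grab_frame("scene")
pickle.dump((s,p,q),open("l.pkl","wb"))
cv2.imwrite("pics/l.png",p["pixels"][:300,170:470,::-1].repeat(2,0).repeat(2,1))
E
```

```text
time: 9.57
eef_pos: [0.6326, 0.0014, 0.0755]
tcp_rot: [-90.0, 3.1, 4.3]
force: [-0.0, 0.1, -3.0]
grip_width: 0.0082
[0.63255132 0.00135104 0.07548344] [-89.95602578   3.07171355   4.25053963] [-2.48701026e-03  7.05201725e-02 -3.00988070e+00] [ 0.0307899  -0.20884677  0.03984029]
```

View pics/l.png

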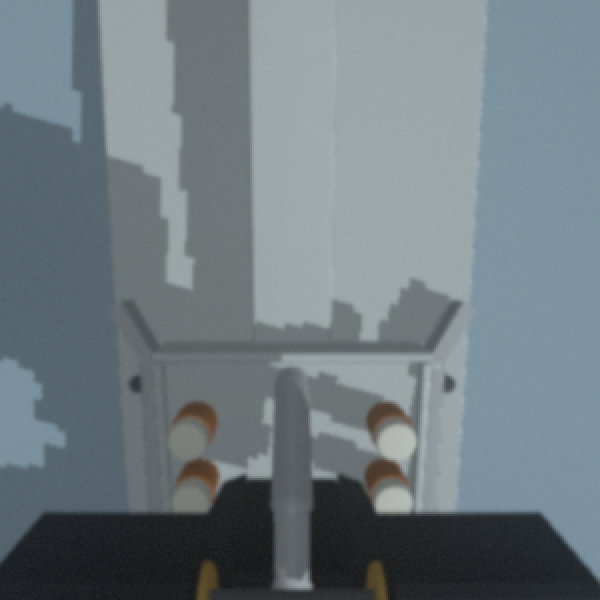

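The rails flank the tray evenly: left rail inner edge near 158, right near 430, tray walls 160 to 425. I'll lower the rest slowly.

```bash
python3 -m inch '{"fingers":[0,0,0,0,0,0],"linear":[[0.003,0.04,0],[0.006,0.08,0],[0.008,0.11,0],[0.008,0.13,0],[0.008,0.13,0],[0.008,0.13,0]],"rotation":[[0,0,0],[0,0,0],[0,0,0],[0,0,0],[0,0,0],[0,0,0]]}'
python3 -m inch '{"fingers":[0,0,0,0],"linear":[[0,0.01,0],[0,0.02,0],[0,0.02,0],[0,0.02,0]],"rotation":[[0,0,0],[0,0,0],[0,0,0],[0,0,0]]}'
```

```text
time: 10.17
eef_pos: [0.633, 0.0011, 0.0633]
tcp_rot: [-90.0, 3.0, 4.2]
force: [-1.7, -0.1, -1.1]
grip_width: 0.008
time: 10.5
eef_pos: [0.6322, 0.001, 0.0624]
tcp_rot: [-90.0, 3.1, 4.2]
force: [-9.9, -0.4, 8.5]
grip_width: 0.0082
```

Contact came about 3 mm early with a backward force, so the front edge is probably low. I'll ease up, take the 3° compensation out and look.

```bash
python3 -m inch '{"fingers":[0,0,0,0],"linear":[[0,-0.02,0],[0,-0.03,0],[0,-0.03,0],[0,-0.03,0]],"rotation":[[0,0,0],[0,0,-0.03],[0,0,-0.06],[0,0,-0.06]]}'
python3 - <<'E'
from rig import robot
from fit import *
s=robot.read_state();p=robot.grab_frame("wrist");q=robot.grab_frame("scene")
print(s["eef_pos"],s["tcp_rot"],s["force"],s["wrist_torque"])
cv2.imwrite("pics/m.png",p["pixels"][:300,170:470,::-1].repeat(2,0).repeat(2,1))
f=np.radians(4.25);e=s["eef_pos"]
def tp(P,pitch):
    Rg=R.from_euler('xyz',[0,pitch,f]).as_matrix()
    return (np.array(P)-[-.006,0,.057])@Rg.T+e+[0,0,.009]
im=cv2.resize(q["pixels"][140:250,240:340,::-1],None,fx=6,fy=6,interpolation=cv2.INTER_CUBIC)
for pi,col in((-.05,(255,0,0)),(0,(0,255,0)),(.05,(0,0,255))):
    h=cv2.convexHull(((proj(q,tp(TR[3],pi))-[240,140]+.5)*6).astype(np.int32));cv2.polylines(im,[h],True,col,1)
    h=((proj(q,tp([[.045,-.04,.0],[.045,.04,.0],[.045,.04,.018],[.045,-.04,.018]],pi))-[240,140]+.5)*6).astype(np.int32)
    cv2.polylines(im,[h],True,col,1)
cv2.imwrite("pics/m2.png",im[:600])
E
```

```text
time: 10.83
eef_pos: [0.6329, 0.0011, 0.0639]
tcp_rot: [-90.0, 1.1, 4.2]
force: [-0.5, 0.6, -4.0]
grip_width: 0.0082
[0.63286554 0.00112123 0.06390109] [-89.96698089   1.1389072    4.22494296] [-0.5167931   0.57514581 -4.03731487] [ 0.08129249 -0.09538862 -0.00992812]
```

View pics/m.png

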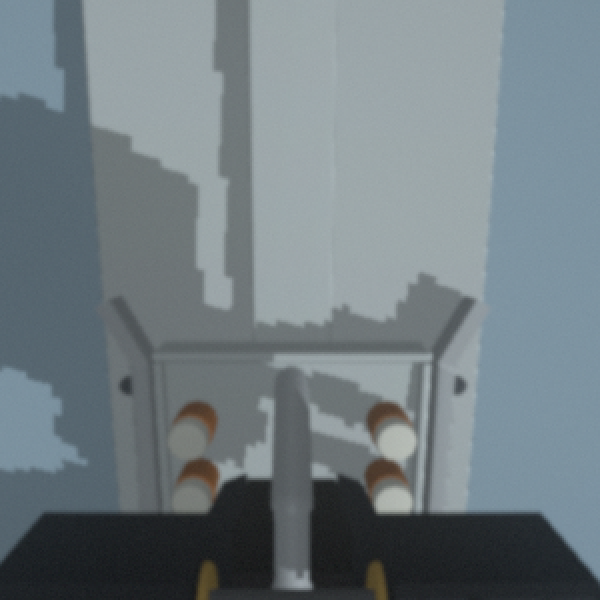

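View pics/m2.png

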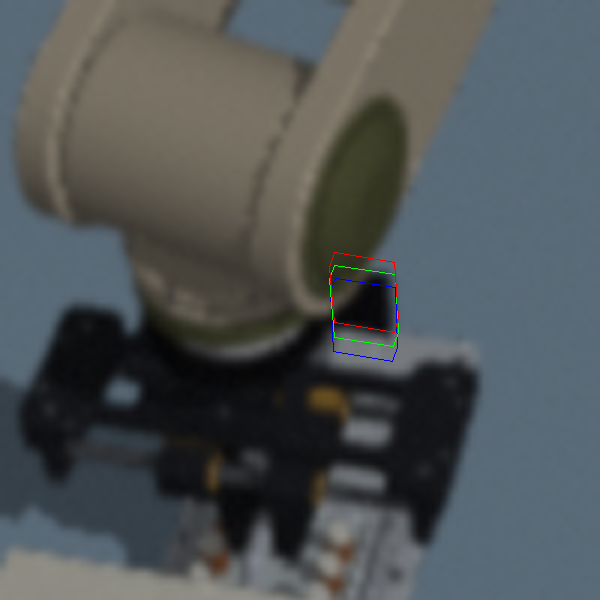

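The tray sits centred between the rails and is about level, with the plate's top between the green and blue outlines. I'll lower it by small steps.

```bash
python3 -m inch '{"fingers":[0,0,0,0],"linear":[[0,0.01,0],[0,0.02,0],[0,0.02,0],[0,0.02,0]],"rotation":[[0,0,0],[0,0,0],[0,0,0],[0,0,0]]}'
python3 -m inch '{"fingers":[0,0,0,0],"linear":[[0,0.005,0],[0,0.01,0],[0,0.01,0],[0,0.01,0]],"rotation":[[0,0,0],[0,0,0],[0,0,0],[0,0,0]]}'
```

```text
time: 11.27
eef_pos: [0.6331, 0.0011, 0.062]
tcp_rot: [-90.0, 1.2, 4.2]
force: [0.4, -0.1, -4.1]
grip_width: 0.0081
time: 11.6
eef_pos: [0.6328, 0.0011, 0.0614]
tcp_rot: [-90.0, 1.2, 4.2]
force: [-5.0, 0.1, 1.5]
grip_width: 0.0081
```

Contact is here. I'll release and rise.

```bash
python3 -m inch '{"fingers":[0,0.15,0.3,0.45,0.5,0.5],"linear":[[0,-0.003,0],[0,-0.003,0],[0,-0.003,0],[0,-0.003,0],[0,-0.003,0],[0,-0.003,0]],"rotation":[[0,0,0],[0,0,0],[0,0,0],[0,0,0],[0,0,0],[0,0,0]]}'
python3 -m inch '{"fingers":[0.5,0.5,0.5,0.5,0.5],"linear":[[0,-0.15,0],[0,-0.4,0],[0,-0.7,0],[0,-1,0],[0,-1,0]],"rotation":[[0,0,0],[0,0,-0.02],[0,0,-0.04],[0,0,-0.04],[0,0,-0.04]]}'
python3 - <<'E'
from rig import robot
from fit import *
import pickle
s=robot.read_state();p=robot.grab_frame("wrist")
print(s["eef_pos"],s["tcp_rot"],s["force"],s["wrist_torque"])
pickle.dump((s,p),open("n.pkl","wb"))
cv2.imwrite("pics/n.png",p["pixels"][:,:,::-1])
E
```

```text
time: 12.1
eef_pos: [0.6332, 0.0011, 0.0615]
tcp_rot: [-90.0, 1.2, 4.2]
force: [0.6, -0.3, -0.3]
grip_width: 0.0378
time: 12.52
eef_pos: [0.6373, 0.0009, 0.1677]
tcp_rot: [-90.1, -0.6, 4.2]
force: [0.1, -0.7, 0.6]
grip_width: 0.0438
[0.63729057 0.00092649 0.16768615] [-90.12829537  -0.59310102   4.23991801] [ 0.07109117 -0.67819949  0.58521546] [ 0.09694548 -0.20024659 -0.02630314]
```

View pics/n.png

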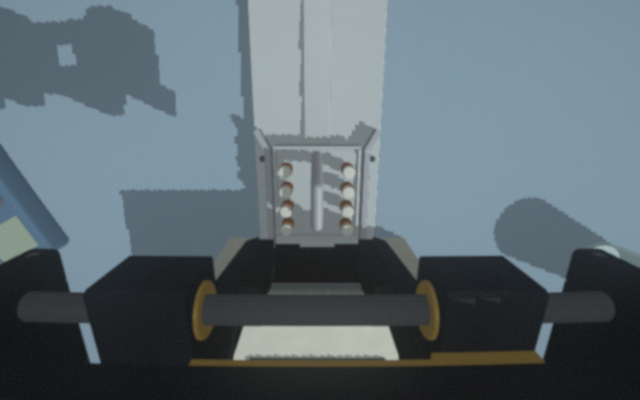

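The tray rests between the rails at (318,195), clear of the flap. I'll close the fingers and go behind the tab, with the tool leaning so the tips lead.

```bash
python3 -c "
from h import *
plan([.6373,.0009,.1677],4.2,[.4166,-.0142,.1677],4.2,3)"
```

```text
0 lin [-0.737 -0.     0.004] rot y -0.0
1 lin [-0.737 -0.     0.004] rot y -0.0
2 lin [-0.737 -0.     0.004] rot y -0.0
```

```bash
python3 -m inch '{"fingers":[0,0,0,0],"linear":[[-0.3,0,0],[-0.6,0,0],[-0.74,0,0.004],[-0.74,0,0.004]],"rotation":[[0,0,0],[0,0,0],[0,0,0],[0,0,0]]}' 20
python3 -m inch '{"fingers":[0,0,0,0],"linear":[[-0.3,0,0],[-0.6,0,0],[-0.74,0,0.004],[-0.74,0,0.004]],"rotation":[[0,0,0],[0,0,0],[0,0,0],[0,0,0]]}'
python3 -m inch '{"fingers":[0,0,0,0,0],"linear":[[-0.3,0,0],[-0.6,0,0],[-0.74,0,0.004],[-0.74,0,0.004],[-0.74,0,0.004]],"rotation":[[0,0,-0.1],[0,0,-0.2],[0,0,-0.3],[0,0,-0.38],[0,0,-0.38]]}'
python3 - <<'E'
from rig import robot
from fit import *
import pickle
s=robot.read_state();p=robot.grab_frame("wrist")
print(s["eef_pos"],s["tcp_rot"],s["force"],s["wrist_torque"])
q=robot.grab_frame("scene");t=robot.grab_frame("top")
pickle.dump((s,p,q,t),open("o.pkl","wb"))
cv2.imwrite("pics/o.png",p["pixels"][:,:,::-1])
cv2.imwrite("pics/o2.png",cv2.resize(q["pixels"][120:300,200:480,::-1],None,fx=2.8,fy=2.8,interpolation=cv2.INTER_CUBIC))
E
```

```text
time: 12.9
eef_pos: [0.5587, -0.0036, 0.1607]
tcp_rot: [-89.9, 0.2, 4.2]
force: [0.8, -0.6, 0.7]
grip_width: 0.0194
time: 13.23
eef_pos: [0.4859, -0.0088, 0.161]
tcp_rot: [-89.9, 0.1, 4.2]
force: [0.7, -0.4, -0.1]
grip_width: -0.0001
time: 13.65
eef_pos: [0.4137, -0.0142, 0.1614]
tcp_rot: [-90.0, -11.5, 4.2]
force: [0.1, -0.3, 0.3]
grip_width: 0.0002
[ 0.41374293 -0.01417248  0.1613605 ] [-89.96289614 -11.47926005   4.17036042] [ 0.10286282 -0.33924592  0.26309666] [ 0.02373436 -0.08267276  0.07437459]
```

View pics/o.png

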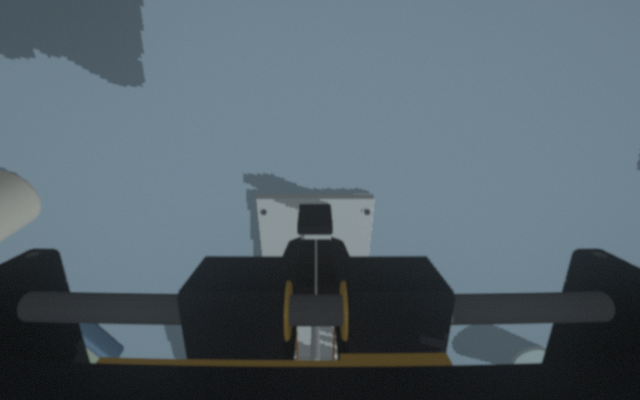

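View pics/o2.png

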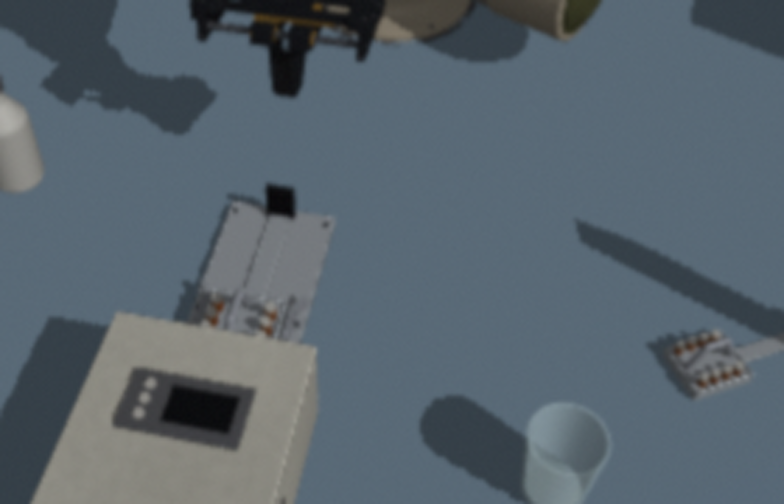

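The tab plate is at (315,219) in the wrist view, centred in front of the fingers. I'll locate its rear top edge.

Run:
```python
from fit import *
import pickle
s,p,q,t=pickle.load(open("o.pkl","rb"))
X=unproj(p,[(300.5,204),(330,204)],.056,s);print(X,X.mean(0))
a=p["pixels"][190:250,280:350,::-1]
cv2.imwrite("pics/p.png",cv2.resize(a,None,fx=8,fy=8,interpolation=cv2.INTER_CUBIC))
for x in(-.0615,-.055):
    f=np.radians(4.2);c=np.array([.6988,.0065])+x*np.array([np.cos(f),np.sin(f)])
    print(x,proj(p,T2(*c,f,box(-.181,-.171,-.016,.016,.0,.044))+[0,0,.012],s).round(1).tolist())
```

```text
[[ 0.43662932 -0.0257619   0.056     ]
 [ 0.43483346 -0.00088706  0.056     ]] [ 0.43573139 -0.01332448  0.056     ]
-0.0615 [[299.9, 201.9], [297.7, 225.4], [331.7, 201.9], [334.1, 225.3], [300.2, 210.6], [298.0, 234.9], [331.5, 210.6], [333.8, 234.8]]
-0.055 [[300.1, 207.6], [297.9, 231.6], [331.6, 207.6], [333.9, 231.5], [300.3, 216.1], [298.2, 240.8], [331.3, 216.0], [333.6, 240.8]]
```

View pics/p.png

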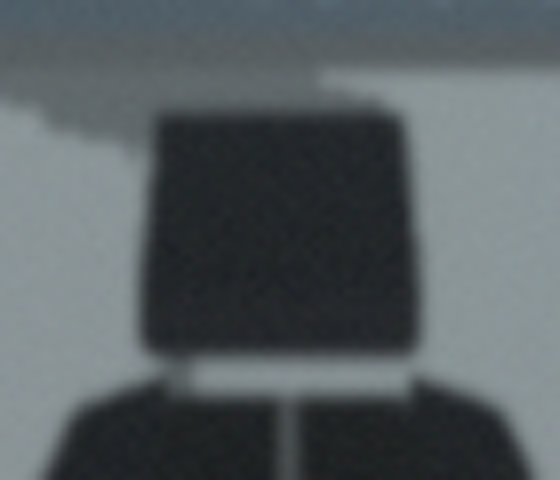

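```bash
python3 -m inch '{"fingers":[0,0,0,0],"linear":[[-0.06,0.3,0],[-0.125,0.614,0],[-0.125,0.614,0],[-0.125,0.614,0]],"rotation":[[0,0,0],[0,0,0],[0,0,0],[0,0,0]]}'
python3 -m inch '{"fingers":[0,0,0,0,0],"linear":[[-0.06,0.3,0],[-0.1,0.5,0],[-0.125,0.614,0],[-0.125,0.614,0],[-0.125,0.614,0]],"rotation":[[0,0,0],[0,0,0],[0,0,0],[0,0,0],[0,0,0]]}'
cat > chk.py <<'E'
# prints mouth-frame TCP and mean push resistance; exit 1 if above limit argv[1]
import sys
from rig import robot
from h import *
F=[];f=np.radians(4.2);u=np.array([np.cos(f),np.sin(f),0])
for i in range(int(sys.argv[2]) if len(sys.argv)>2 else 3):
    s=robot.read_state();F.append(-s["force"]@u)
    robot.grab_frame("wrist")
s=robot.read_state();F.append(-s["force"]@u)
d=s["eef_pos"]-[.6988,.0065,0]
print("t",round(s["time"],2),"x",round(d@u*1e3,2),"y",round((-d[0]*u[1]+d[1]*u[0])*1e3,1),"z",round(d[2]*1e3,1),"F",np.round(np.mean(F),2),np.round(F,1),"pitch",round(s["tcp_rot"][1],1))
sys.exit(np.mean(F)>float(sys.argv[1]))
E
python3 chk.py 5
```

```text
time: 14.13
eef_pos: [0.414, -0.0139, 0.0981]
tcp_rot: [-89.9, -11.2, 4.2]
force: [-0.3, 0.0, -0.0]
grip_width: 0.0006
time: 14.55
eef_pos: [0.4145, -0.0141, 0.037]
tcp_rot: [-90.0, -11.5, 4.3]
force: [-0.9, 0.3, 0.5]
grip_width: 0.0005
t 14.7 x -285.2 y 0.2 z 37.4 F 0.3 [ 0.9 -0.1  0.3  0.1] pitch -11.5False
```

```bash
sed -i 's/sys.exit(np.mean/sys.exit(int(np.mean/; s/argv\[1\]))$/argv[1])))/' chk.py
python3 -m inch '{"fingers":[0,0,0,0],"linear":[[0.1,0.02,0],[0.2,0.04,0],[0.27,0.055,0],[0.27,0.055,0]],"rotation":[[0,0,0],[0,0,0],[0,0,0],[0,0,0]]}'
python3 chk.py 3
python3 -m inch '{"fingers":[0,0,0,0,0,0,0,0],"linear":[[0.01,0.002,0],[0.02,0.004,0],[0.03,0.006,0],[0.04,0.008,0],[0.05,0.01,0],[0.06,0.012,0],[0.07,0.014,0],[0.08,0.016,0]],"rotation":[[0,0,0],[0,0,0],[0,0,0],[0,0,0],[0,0,0],[0,0,0],[0,0,0],[0,0,0]]}'
python3 chk.py 3
```

```text
time: 15.03
eef_pos: [0.4425, -0.0121, 0.0369]
tcp_rot: [-90.0, -11.6, 4.3]
force: [-0.0, 0.1, -0.4]
grip_width: 0.0003
t 15.18 x -258.94 y 0.7 z 36.2 F 0.45 [0.  0.7 0.8 0.3] pitch -11.4
time: 15.85
eef_pos: [0.4482, -0.011, 0.0358]
tcp_rot: [-89.9, -11.3, 4.2]
force: [-6.1, -0.2, 3.2]
grip_width: 0.0004
t 16.0 x -251.05 y 0.8 z 35.9 F 5.48 [6.1 5.5 5.2 5.1] pitch -11.3
```

```bash
python3 -m inch '{"fingers":[0,0,0,0,0,0],"linear":[[0.02,0.004,0],[0.04,0.008,0],[0.06,0.012,0],[0.08,0.016,0],[0.1,0.02,0],[0.12,0.024,0]],"rotation":[[0,0,0],[0,0,0],[0,0,0],[0,0,0],[0,0,0],[0,0,0]]}'
python3 chk.py 3
python3 - <<'E'
from rig import robot
import cv2
from h import *
s=robot.read_state();print(s["force"])
p=robot.grab_frame("wrist")
q=robot.grab_frame("scene")
cv2.imwrite("pics/q.png",p["pixels"][:,:,::-1])
cv2.imwrite("pics/q2.png",cv2.resize(q["pixels"][120:300,200:480,::-1],None,fx=2.8,fy=2.8,interpolation=cv2.INTER_CUBIC))
E
```

```text
time: 16.5
eef_pos: [0.4612, -0.0103, 0.0359]
tcp_rot: [-90.0, -11.4, 4.2]
force: [-4.7, -0.6, 0.4]
grip_width: 0.0004
t 16.65 x -237.87 y 0.5 z 36.1 F 2.73 [4.7 2.4 2.2 1.6] pitch -11.4
[-1.56023561 -0.2509403  -0.88130142]
```

View pics/q2.png

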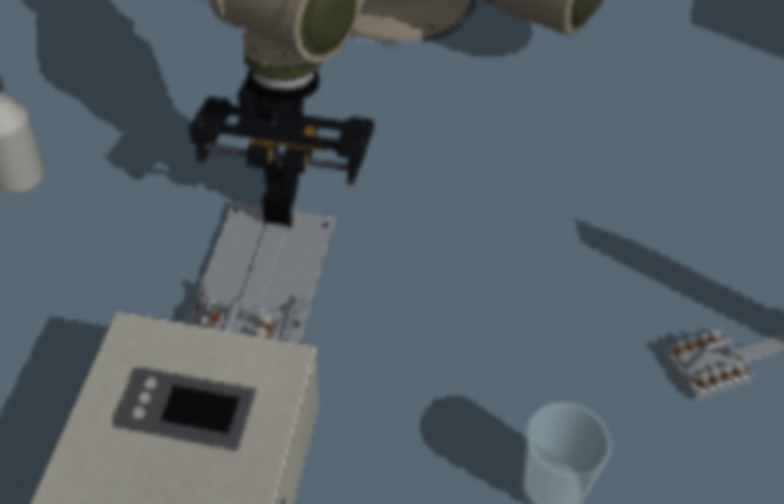

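View pics/q.png

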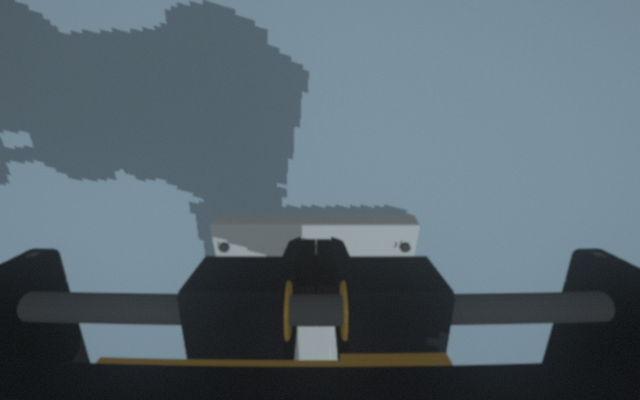

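The tray slides freely; its middle is now at about -46 mm. I'll go on under the flap at moderate speed.

```bash
python3 -m inch '{"fingers":[0,0,0,0,0,0,0,0,0,0,0,0,0,0,0,0,0,0,0,0],"linear":[[0.02,0.004,0],[0.04,0.008,0],[0.06,0.012,0],[0.08,0.016,0],[0.1,0.02,0],[0.12,0.024,0],[0.14,0.028,0],[0.16,0.032,0],[0.18,0.036,0],[0.2,0.04,0],[0.22,0.044,0],[0.24,0.048,0],[0.26,0.052,0],[0.28,0.056,0],[0.3,0.06,0],[0.32,0.064,0],[0.34,0.068,0],[0.36,0.072,0],[0.38,0.076,0],[0.4,0.08,0]],"rotation":[[0,0,0],[0,0,0],[0,0,0],[0,0,0],[0,0,0],[0,0,0],[0,0,0],[0,0,0],[0,0,0],[0,0,0],[0,0,0],[0,0,0],[0,0,0],[0,0,0],[0,0,0],[0,0,0],[0,0,0],[0,0,0],[0,0,0],[0,0,0]]}'
python3 chk.py 20 2 && python3 -m inch '{"fingers":[0,0,0,0,0,0,0,0,0,0,0,0,0,0,0,0,0,0,0,0],"linear":[[0.02,0.004,0],[0.04,0.008,0],[0.06,0.012,0],[0.08,0.016,0],[0.1,0.02,0],[0.12,0.024,0],[0.14,0.028,0],[0.16,0.032,0],[0.18,0.036,0],[0.2,0.04,0],[0.22,0.044,0],[0.24,0.048,0],[0.26,0.052,0],[0.28,0.056,0],[0.3,0.06,0],[0.32,0.064,0],[0.34,0.068,0],[0.36,0.072,0],[0.38,0.076,0],[0.4,0.08,0]],"rotation":[[0,0,0],[0,0,0],[0,0,0],[0,0,0],[0,0,0],[0,0,0],[0,0,0],[0,0,0],[0,0,0],[0,0,0],[0,0,0],[0,0,0],[0,0,0],[0,0,0],[0,0,0],[0,0,0],[0,0,0],[0,0,0],[0,0,0],[0,0,0]]}'
python3 chk.py 20 2
python3 - <<'E'
from rig import robot
import cv2
q=robot.grab_frame("scene");p=robot.grab_frame("wrist")
cv2.imwrite("pics/r.png",p["pixels"][:,:,::-1])
cv2.imwrite("pics/r2.png",cv2.resize(q["pixels"][120:300,200:480,::-1],None,fx=2.8,fy=2.8,interpolation=cv2.INTER_CUBIC))
E
```

```text
time: 18.42
eef_pos: [0.5012, -0.0072, 0.0359]
tcp_rot: [-89.9, -11.3, 4.2]
force: [-8.2, -0.7, 3.4]
grip_width: 0.0
t 18.52 x -197.82 y 0.8 z 36.0 F 6.93 [8.2 6.7 5.9] pitch -11.3
time: 20.18
eef_pos: [0.542, -0.0042, 0.036]
tcp_rot: [-89.9, -11.3, 4.2]
force: [-6.4, -0.0, 1.6]
grip_width: 0.0005
t 20.28 x -156.49 y 0.6 z 36.1 F 4.45 [6.4 3.4 3.6] pitch -11.4
```

View pics/r2.png

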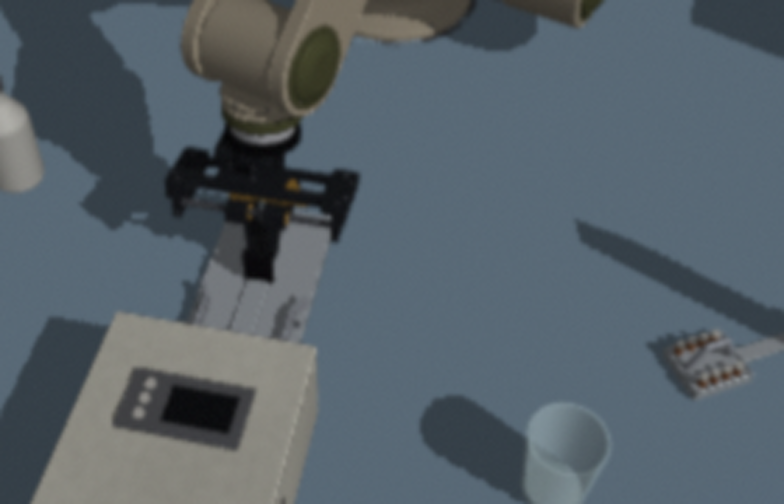

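View pics/r.png

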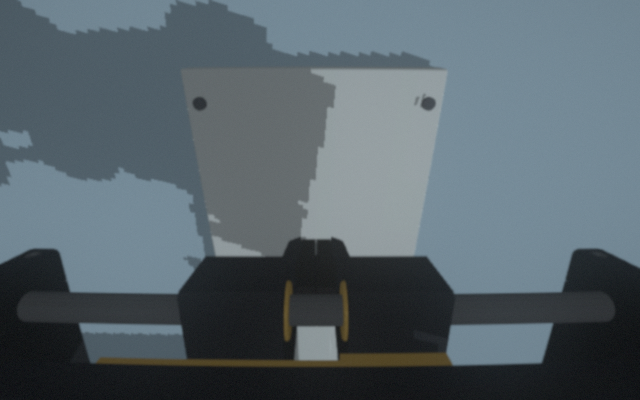

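The tray is going straight in; its middle is at about +35 mm. I'll push another 54 mm, still short of the earliest stop position.

```bash
python3 -m inch '{"fingers":[0,0,0,0,0,0,0,0,0,0,0,0,0,0,0,0,0,0,0,0],"linear":[[0.02,0.004,0],[0.04,0.008,0],[0.06,0.012,0],[0.08,0.016,0],[0.1,0.02,0],[0.12,0.024,0],[0.14,0.028,0],[0.16,0.032,0],[0.18,0.036,0],[0.2,0.04,0],[0.22,0.044,0],[0.24,0.048,0],[0.26,0.052,0],[0.28,0.056,0],[0.3,0.06,0],[0.32,0.064,0],[0.34,0.068,0],[0.36,0.072,0],[0.38,0.076,0],[0.4,0.08,0]],"rotation":[[0,0,0],[0,0,0],[0,0,0],[0,0,0],[0,0,0],[0,0,0],[0,0,0],[0,0,0],[0,0,0],[0,0,0],[0,0,0],[0,0,0],[0,0,0],[0,0,0],[0,0,0],[0,0,0],[0,0,0],[0,0,0],[0,0,0],[0,0,0]]}'
python3 chk.py 20 2 && python3 -m inch '{"fingers":[0,0,0,0,0,0,0,0,0,0],"linear":[[0.015,0.003,0],[0.03,0.006,0],[0.045,0.009,0],[0.06,0.012,0],[0.075,0.015,0],[0.09,0.018,0],[0.105,0.021,0],[0.12,0.024,0],[0.13,0.026,0],[0.14,0.028,0]],"rotation":[[0,0,0],[0,0,0],[0,0,0],[0,0,0],[0,0,0],[0,0,0],[0,0,0],[0,0,0],[0,0,0],[0,0,0]]}'
python3 chk.py 20 3
python3 - <<'E'
from rig import robot
import cv2
q=robot.grab_frame("scene");p=robot.grab_frame("wrist")
cv2.imwrite("pics/s.png",p["pixels"][:,:,::-1])
cv2.imwrite("pics/s2.png",cv2.resize(q["pixels"][120:300,200:480,::-1],None,fx=2.8,fy=2.8,interpolation=cv2.INTER_CUBIC))
E
```

```text
time: 22.05
eef_pos: [0.5835, -0.0014, 0.0362]
tcp_rot: [-90.0, -11.4, 4.2]
force: [-4.2, -0.4, -1.6]
grip_width: 0.0004
t 22.15 x -115.17 y 0.5 z 36.4 F 2.88 [4.2 1.8 2.7] pitch -11.5
time: 22.98
eef_pos: [0.5973, -0.0003, 0.0365]
tcp_rot: [-90.0, -11.4, 4.2]
force: [-6.0, -0.9, 4.6]
grip_width: 0.0001
t 23.13 x -101.53 y 0.7 z 36.5 F 5.23 [6.  5.9 4.9 4. ] pitch -11.4
```

View pics/s2.png

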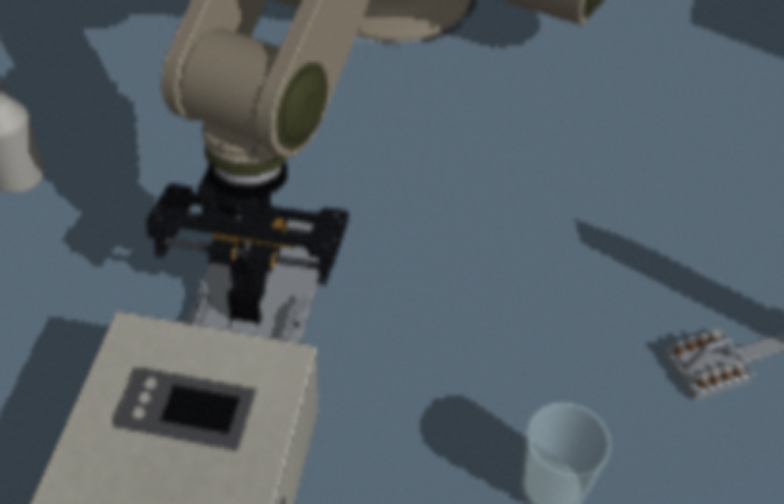

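The flap has yet to drop; the tray is at about +90 mm. From here I use small gated steps, first to learn the baseline resistance before the stop region.

```bash
python3 -m inch '{"fingers":[0],"linear":[[0.01,0.002,0]],"rotation":[[0,0,0]]}' >/dev/null; python3 chk.py 9 1 || exit
python3 -m inch '{"fingers":[0],"linear":[[0.01,0.002,0]],"rotation":[[0,0,0]]}' >/dev/null; python3 chk.py 9 1 || exit
python3 -m inch '{"fingers":[0],"linear":[[0.01,0.002,0]],"rotation":[[0,0,0]]}' >/dev/null; python3 chk.py 9 1 || exit
python3 -m inch '{"fingers":[0],"linear":[[0.01,0.002,0]],"rotation":[[0,0,0]]}' >/dev/null; python3 chk.py 9 1 || exit
python3 -m inch '{"fingers":[0],"linear":[[0.01,0.002,0]],"rotation":[[0,0,0]]}' >/dev/null; python3 chk.py 9 1 || exit
python3 -m inch '{"fingers":[0],"linear":[[0.01,0.002,0]],"rotation":[[0,0,0]]}' >/dev/null; python3 chk.py 9 1 || exit
python3 -m inch '{"fingers":[0],"linear":[[0.01,0.002,0]],"rotation":[[0,0,0]]}' >/dev/null; python3 chk.py 9 1 || exit
python3 -m inch '{"fingers":[0],"linear":[[0.01,0.002,0]],"rotation":[[0,0,0]]}' >/dev/null; python3 chk.py 9 1 || exit
```

```text
t 23.37 x -100.24 y 0.6 z 36.6 F 4.35 [4.9 3.8] pitch -11.4
t 23.5 x -99.16 y 0.6 z 36.5 F 4.18 [4.1 4.2] pitch -11.4
t 23.63 x -98.25 y 0.6 z 36.5 F 4.87 [5.2 4.5] pitch -11.4
t 23.77 x -97.3 y 0.6 z 36.5 F 5.51 [6.7 4.3] pitch -11.4
t 23.9 x -96.27 y 0.6 z 36.5 F 4.32 [5.1 3.6] pitch -11.4
t 24.03 x -95.26 y 0.6 z 36.5 F 5.91 [6.4 5.4] pitch -11.4
t 24.17 x -94.23 y 0.6 z 36.5 F 5.52 [5.9 5.2] pitch -11.4
t 24.3 x -93.22 y 0.6 z 36.5 F 4.4 [5.3 3.5] pitch -11.4
```

```bash
python3 -m inch '{"fingers":[0],"linear":[[0.006,0.001,0]],"rotation":[[0,0,0]]}' >/dev/null; python3 chk.py 6.5 1 || exit
python3 -m inch '{"fingers":[0],"linear":[[0.006,0.001,0]],"rotation":[[0,0,0]]}' >/dev/null; python3 chk.py 6.5 1 || exit
python3 -m inch '{"fingers":[0],"linear":[[0.006,0.001,0]],"rotation":[[0,0,0]]}' >/dev/null; python3 chk.py 6.5 1 || exit
python3 -m inch '{"fingers":[0],"linear":[[0.006,0.001,0]],"rotation":[[0,0,0]]}' >/dev/null; python3 chk.py 6.5 1 || exit
python3 -m inch '{"fingers":[0],"linear":[[0.006,0.001,0]],"rotation":[[0,0,0]]}' >/dev/null; python3 chk.py 6.5 1 || exit
python3 -m inch '{"fingers":[0],"linear":[[0.006,0.001,0]],"rotation":[[0,0,0]]}' >/dev/null; python3 chk.py 6.5 1 || exit
python3 -m inch '{"fingers":[0],"linear":[[0.006,0.001,0]],"rotation":[[0,0,0]]}' >/dev/null; python3 chk.py 6.5 1 || exit
python3 -m inch '{"fingers":[0],"linear":[[0.006,0.001,0]],"rotation":[[0,0,0]]}' >/dev/null; python3 chk.py 6.5 1 || exit
```

```text
t 24.43 x -92.66 y 0.6 z 36.5 F 5.39 [6.  4.8] pitch -11.4
t 24.57 x -92.06 y 0.6 z 36.5 F 5.01 [5.5 4.5] pitch -11.4
t 24.7 x -91.45 y 0.6 z 36.5 F 4.81 [5.1 4.5] pitch -11.4
t 24.83 x -90.82 y 0.6 z 36.5 F 5.49 [5.6 5.3] pitch -11.4
t 24.97 x -90.24 y 0.6 z 36.5 F 4.99 [5.4 4.6] pitch -11.4
t 25.1 x -89.64 y 0.6 z 36.5 F 5.33 [6.  4.7] pitch -11.4
t 25.23 x -89.03 y 0.6 z 36.5 F 5.16 [5.4 5. ] pitch -11.4
t 25.37 x -88.43 y 0.6 z 36.5 F 4.74 [5.1 4.4] pitch -11.4
```

```bash
python3 -m inch '{"fingers":[0],"linear":[[0.006,0.001,0]],"rotation":[[0,0,0]]}' >/dev/null; python3 chk.py 6.3 1 || exit
python3 -m inch '{"fingers":[0],"linear":[[0.006,0.001,0]],"rotation":[[0,0,0]]}' >/dev/null; python3 chk.py 6.3 1 || exit
python3 -m inch '{"fingers":[0],"linear":[[0.006,0.001,0]],"rotation":[[0,0,0]]}' >/dev/null; python3 chk.py 6.3 1 || exit
python3 -m inch '{"fingers":[0],"linear":[[0.006,0.001,0]],"rotation":[[0,0,0]]}' >/dev/null; python3 chk.py 6.3 1 || exit
python3 -m inch '{"fingers":[0],"linear":[[0.006,0.001,0]],"rotation":[[0,0,0]]}' >/dev/null; python3 chk.py 6.3 1 || exit
python3 -m inch '{"fingers":[0],"linear":[[0.006,0.001,0]],"rotation":[[0,0,0]]}' >/dev/null; python3 chk.py 6.3 1 || exit
python3 -m inch '{"fingers":[0],"linear":[[0.006,0.001,0]],"rotation":[[0,0,0]]}' >/dev/null; python3 chk.py 6.3 1 || exit
python3 -m inch '{"fingers":[0],"linear":[[0.006,0.001,0]],"rotation":[[0,0,0]]}' >/dev/null; python3 chk.py 6.3 1 || exit
python3 -m inch '{"fingers":[0],"linear":[[0.006,0.001,0]],"rotation":[[0,0,0]]}' >/dev/null; python3 chk.py 6.3 1 || exit
python3 -m inch '{"fingers":[0],"linear":[[0.006,0.001,0]],"rotation":[[0,0,0]]}' >/dev/null; python3 chk.py 6.3 1 || exit
python3 -m inch '{"fingers":[0],"linear":[[0.006,0.001,0]],"rotation":[[0,0,0]]}' >/dev/null; python3 chk.py 6.3 1 || exit
python3 -m inch '{"fingers":[0],"linear":[[0.006,0.001,0]],"rotation":[[0,0,0]]}' >/dev/null; python3 chk.py 6.3 1 || exit
python3 -m inch '{"fingers":[0],"linear":[[0.006,0.001,0]],"rotation":[[0,0,0]]}' >/dev/null; python3 chk.py 6.3 1 || exit
python3 -m inch '{"fingers":[0],"linear":[[0.006,0.001,0]],"rotation":[[0,0,0]]}' >/dev/null; python3 chk.py 6.3 1 || exit
```

```text
t 25.5 x -87.83 y 0.6 z 36.5 F 5.17 [5.9 4.4] pitch -11.4
t 25.63 x -87.21 y 0.6 z 36.5 F 4.44 [4.7 4.2] pitch -11.4
t 25.77 x -86.6 y 0.6 z 36.5 F 4.49 [4.9 4.1] pitch -11.4
t 25.9 x -85.97 y 0.6 z 36.5 F 4.64 [4.8 4.5] pitch -11.4
t 26.03 x -85.34 y 0.6 z 36.5 F 4.46 [4.5 4.5] pitch -11.4
t 26.17 x -84.69 y 0.6 z 36.6 F 4.89 [4.8 5. ] pitch -11.4
t 26.3 x -84.09 y 0.6 z 36.6 F 3.93 [4.8 3. ] pitch -11.4
t 26.43 x -83.46 y 0.6 z 36.6 F 3.64 [4.6 2.7] pitch -11.4
t 26.57 x -82.88 y 0.6 z 36.6 F 3.47 [3.9 3.1] pitch -11.4
t 26.7 x -82.27 y 0.6 z 36.6 F 3.77 [4.2 3.3] pitch -11.4
t 26.83 x -81.67 y 0.6 z 36.6 F 2.75 [3.4 2.1] pitch -11.4
t 26.97 x -81.07 y 0.6 z 36.7 F 3.31 [3.9 2.7] pitch -11.4
t 27.1 x -80.44 y 0.6 z 36.7 F 2.89 [3.1 2.7] pitch -11.4
t 27.23 x -79.82 y 0.6 z 36.7 F 2.23 [2.3 2.1] pitch -11.4
```

Resistance is falling to about 2.5–3 N, probably because the flap has dropped off the tray. I continue with a tighter gate.

```bash
python3 -m inch '{"fingers":[0],"linear":[[0.006,0.001,0]],"rotation":[[0,0,0]]}' >/dev/null; python3 chk.py 4.7 1 || exit
python3 -m inch '{"fingers":[0],"linear":[[0.006,0.001,0]],"rotation":[[0,0,0]]}' >/dev/null; python3 chk.py 4.7 1 || exit
python3 -m inch '{"fingers":[0],"linear":[[0.006,0.001,0]],"rotation":[[0,0,0]]}' >/dev/null; python3 chk.py 4.7 1 || exit
python3 -m inch '{"fingers":[0],"linear":[[0.006,0.001,0]],"rotation":[[0,0,0]]}' >/dev/null; python3 chk.py 4.7 1 || exit
python3 -m inch '{"fingers":[0],"linear":[[0.006,0.001,0]],"rotation":[[0,0,0]]}' >/dev/null; python3 chk.py 4.7 1 || exit
python3 -m inch '{"fingers":[0],"linear":[[0.006,0.001,0]],"rotation":[[0,0,0]]}' >/dev/null; python3 chk.py 4.7 1 || exit
python3 -m inch '{"fingers":[0],"linear":[[0.006,0.001,0]],"rotation":[[0,0,0]]}' >/dev/null; python3 chk.py 4.7 1 || exit
python3 -m inch '{"fingers":[0],"linear":[[0.006,0.001,0]],"rotation":[[0,0,0]]}' >/dev/null; python3 chk.py 4.7 1 || exit
python3 -m inch '{"fingers":[0],"linear":[[0.006,0.001,0]],"rotation":[[0,0,0]]}' >/dev/null; python3 chk.py 4.7 1 || exit
python3 -m inch '{"fingers":[0],"linear":[[0.006,0.001,0]],"rotation":[[0,0,0]]}' >/dev/null; python3 chk.py 4.7 1 || exit
python3 -m inch '{"fingers":[0],"linear":[[0.006,0.001,0]],"rotation":[[0,0,0]]}' >/dev/null; python3 chk.py 4.7 1 || exit
python3 -m inch '{"fingers":[0],"linear":[[0.006,0.001,0]],"rotation":[[0,0,0]]}' >/dev/null; python3 chk.py 4.7 1 || exit
python3 -m inch '{"fingers":[0],"linear":[[0.006,0.001,0]],"rotation":[[0,0,0]]}' >/dev/null; python3 chk.py 4.7 1 || exit
python3 -m inch '{"fingers":[0],"linear":[[0.006,0.001,0]],"rotation":[[0,0,0]]}' >/dev/null; python3 chk.py 4.7 1 || exit
python3 -m inch '{"fingers":[0],"linear":[[0.006,0.001,0]],"rotation":[[0,0,0]]}' >/dev/null; python3 chk.py 4.7 1 || exit
python3 -m inch '{"fingers":[0],"linear":[[0.006,0.001,0]],"rotation":[[0,0,0]]}' >/dev/null; python3 chk.py 4.7 1 || exit
```

```text
t 27.37 x -79.23 y 0.6 z 36.7 F 2.12 [2.1 2.2] pitch -11.4
t 27.5 x -78.62 y 0.6 z 36.8 F 2.76 [3.1 2.4] pitch -11.4
t 27.63 x -78.02 y 0.6 z 36.8 F 2.27 [1.9 2.7] pitch -11.4
t 27.77 x -77.43 y 0.6 z 36.8 F 2.16 [2.1 2.3] pitch -11.4
t 27.9 x -76.84 y 0.6 z 36.8 F 2.11 [1.5 2.7] pitch -11.4
t 28.03 x -76.22 y 0.6 z 36.9 F 2.67 [2.9 2.4] pitch -11.4
t 28.17 x -75.59 y 0.6 z 36.9 F 1.59 [1.3 1.9] pitch -11.4
t 28.3 x -75.02 y 0.6 z 36.9 F 2.35 [2.6 2.1] pitch -11.4
t 28.43 x -74.38 y 0.6 z 36.9 F 2.1 [2.  2.2] pitch -11.4
t 28.57 x -73.79 y 0.6 z 36.9 F 1.87 [1.5 2.3] pitch -11.4
t 28.7 x -73.18 y 0.6 z 37.0 F 2.31 [1.7 2.9] pitch -11.4
t 28.83 x -72.57 y 0.6 z 37.0 F 1.56 [1.5 1.6] pitch -11.4
t 28.97 x -71.97 y 0.6 z 37.0 F 2.87 [3.  2.7] pitch -11.4
t 29.1 x -71.35 y 0.6 z 37.0 F 2.48 [2.4 2.6] pitch -11.4
t 29.23 x -70.74 y 0.6 z 37.1 F 2.32 [2.  2.7] pitch -11.4
t 29.37 x -70.15 y 0.6 z 37.1 F 2.19 [2.5 1.9] pitch -11.4
```

```bash
python3 -m inch '{"fingers":[0],"linear":[[0.006,0.001,0]],"rotation":[[0,0,0]]}' >/dev/null; python3 chk.py 4.2 1 || exit
python3 -m inch '{"fingers":[0],"linear":[[0.006,0.001,0]],"rotation":[[0,0,0]]}' >/dev/null; python3 chk.py 4.2 1 || exit
python3 -m inch '{"fingers":[0],"linear":[[0.006,0.001,0]],"rotation":[[0,0,0]]}' >/dev/null; python3 chk.py 4.2 1 || exit
python3 -m inch '{"fingers":[0],"linear":[[0.006,0.001,0]],"rotation":[[0,0,0]]}' >/dev/null; python3 chk.py 4.2 1 || exit
python3 -m inch '{"fingers":[0],"linear":[[0.006,0.001,0]],"rotation":[[0,0,0]]}' >/dev/null; python3 chk.py 4.2 1 || exit
python3 -m inch '{"fingers":[0],"linear":[[0.006,0.001,0]],"rotation":[[0,0,0]]}' >/dev/null; python3 chk.py 4.2 1 || exit
python3 -m inch '{"fingers":[0],"linear":[[0.006,0.001,0]],"rotation":[[0,0,0]]}' >/dev/null; python3 chk.py 4.2 1 || exit
python3 -m inch '{"fingers":[0],"linear":[[0.006,0.001,0]],"rotation":[[0,0,0]]}' >/dev/null; python3 chk.py 4.2 1 || exit
python3 -m inch '{"fingers":[0],"linear":[[0.006,0.001,0]],"rotation":[[0,0,0]]}' >/dev/null; python3 chk.py 4.2 1 || exit
python3 -m inch '{"fingers":[0],"linear":[[0.006,0.001,0]],"rotation":[[0,0,0]]}' >/dev/null; python3 chk.py 4.2 1 || exit
python3 -m inch '{"fingers":[0],"linear":[[0.006,0.001,0]],"rotation":[[0,0,0]]}' >/dev/null; python3 chk.py 4.2 1 || exit
python3 -m inch '{"fingers":[0],"linear":[[0.006,0.001,0]],"rotation":[[0,0,0]]}' >/dev/null; python3 chk.py 4.2 1 || exit
python3 -m inch '{"fingers":[0],"linear":[[0.006,0.001,0]],"rotation":[[0,0,0]]}' >/dev/null; python3 chk.py 4.2 1 || exit
python3 -m inch '{"fingers":[0],"linear":[[0.006,0.001,0]],"rotation":[[0,0,0]]}' >/dev/null; python3 chk.py 4.2 1 || exit
python3 -m inch '{"fingers":[0],"linear":[[0.006,0.001,0]],"rotation":[[0,0,0]]}' >/dev/null; python3 chk.py 4.2 1 || exit
python3 -m inch '{"fingers":[0],"linear":[[0.006,0.001,0]],"rotation":[[0,0,0]]}' >/dev/null; python3 chk.py 4.2 1 || exit
python3 -m inch '{"fingers":[0],"linear":[[0.006,0.001,0]],"rotation":[[0,0,0]]}' >/dev/null; python3 chk.py 4.2 1 || exit
python3 -m inch '{"fingers":[0],"linear":[[0.006,0.001,0]],"rotation":[[0,0,0]]}' >/dev/null; python3 chk.py 4.2 1 || exit
```

```text
t 29.5 x -69.53 y 0.7 z 37.1 F 2.75 [2.7 2.8] pitch -11.4
t 29.63 x -68.91 y 0.6 z 37.1 F 2.91 [3.2 2.6] pitch -11.4
t 29.77 x -68.33 y 0.6 z 37.1 F 2.23 [2.5 1.9] pitch -11.4
t 29.9 x -67.69 y 0.6 z 37.1 F 2.49 [2.6 2.4] pitch -11.4
t 30.03 x -67.09 y 0.6 z 37.2 F 2.53 [2.8 2.2] pitch -11.4
t 30.17 x -66.48 y 0.6 z 37.2 F 2.77 [2.5 3. ] pitch -11.4
t 30.3 x -65.87 y 0.6 z 37.2 F 2.86 [2.9 2.8] pitch -11.4
t 30.43 x -65.26 y 0.6 z 37.2 F 1.74 [2.3 1.2] pitch -11.4
t 30.57 x -64.65 y 0.6 z 37.3 F 2.22 [2.1 2.4] pitch -11.4
t 30.7 x -64.07 y 0.6 z 37.3 F 1.38 [1.8 0.9] pitch -11.4
t 30.83 x -63.49 y 0.6 z 37.3 F 2.41 [2.6 2.2] pitch -11.4
t 30.97 x -63.08 y 0.6 z 37.2 F 3.21 [3.4 3. ] pitch -11.4
t 31.1 x -62.66 y 0.7 z 37.1 F 4.56 [4.9 4.2] pitch -11.3
```

Resistance climbs (2.4, 3.2, 4.6 N) and the advance shrinks, which looks like the stop at tray x of about 129 mm. One more small step with a hold should confirm it.

```bash
python3 -m inch '{"fingers":[0,0],"linear":[[0.005,0.001,0],[0.005,0.001,0]],"rotation":[[0,0,0],[0,0,0]]}' >/dev/null; python3 chk.py 4.2 4
```

```text
t 31.47 x -62.32 y 0.7 z 37.1 F 5.24 [5.  5.4 5.  5.1 5.7] pitch -11.3
```

The force holds at 5.2 N, against about 2.3 N sliding friction, so roughly 3 N is on the stop. I'll back off gently and look.

```bash
python3 -m inch '{"fingers":[0,0,0,0,0,0,0,0,0,0],"linear":[[-0.005,-0.001,0],[-0.01,-0.002,0],[-0.015,-0.003,0],[-0.02,-0.004,0],[-0.025,-0.005,0],[-0.035,-0.007,0],[-0.1,-0.02,0],[-0.3,-0.06,0],[-0.5,-0.1,0],[-0.6,-0.12,0]],"rotation":[[0,0,0],[0,0,0],[0,0,0],[0,0,0],[0,0,0],[0,0,0],[0,0,0],[0,0,0],[0,0,0],[0,0,0]]}'
python3 -m inch '{"fingers":[0,0,0,0,0,0],"linear":[[-0.2,-0.3,0],[-0.4,-0.6,0],[-0.5,-0.9,0],[-0.6,-1,0],[-0.6,-1,0],[-0.6,-1,0]],"rotation":[[0,0,0],[0,0,0],[0,0,0],[0,0,0],[0,0,0],[0,0,0]]}'
python3 - <<'E'
from rig import robot
from fit import *
import pickle
s=robot.read_state();p=robot.grab_frame("wrist")
print(s["eef_pos"],s["tcp_rot"],s["force"],s["time"])
q=robot.grab_frame("scene");t=robot.grab_frame("top")
pickle.dump((s,p,q,t),open("u.pkl","wb"))
cv2.imwrite("pics/u.png",p["pixels"][:,:,::-1])
cv2.imwrite("pics/u2.png",np.hstack([cv2.resize(q["pixels"][170:270,260:340,::-1],None,fx=5,fy=5,interpolation=cv2.INTER_CUBIC),cv2.resize(t["pixels"][125:225,300:380,::-1],None,fx=5,fy=5,interpolation=cv2.INTER_CUBIC)]))
E
```

```text
time: 32.3
eef_pos: [0.5737, -0.0017, 0.0371]
tcp_rot: [-90.0, -11.3, 4.2]
force: [0.6, 0.6, 0.1]
grip_width: 0.0003
time: 32.8
eef_pos: [0.4976, -0.0078, 0.1237]
tcp_rot: [-90.0, -11.5, 4.2]
force: [-0.0, 0.1, -0.3]
grip_width: 0.0004
[ 0.49763054 -0.00784252  0.1236932 ] [-90.00289308 -11.47563134   4.20527815] [-0.03962529  0.13438852 -0.26064994] 32.8
```

View pics/u.png

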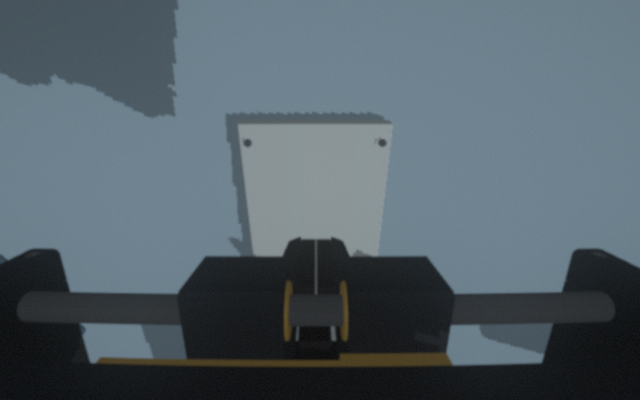

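View pics/u2.png

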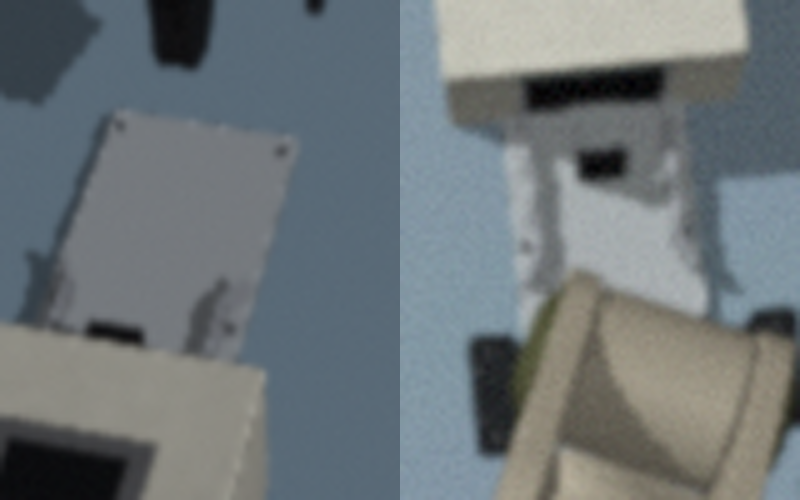

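The tab alone is outside, at (340,158) in the top view, with a dark band at the mouth as at the start. I'll compare the flap with the initial top picture and compute the tab's depth.

Run:
```python
from fit import *
import pickle
s,p,q,t=pickle.load(open("u.pkl","rb"))
f=np.radians(4.2);u=np.array([np.cos(f),np.sin(f)])
for uv,z in(((340.6,160.8),.056),((340.6,155.2),.056)):
    X=unproj(t,[uv],z)[0,:2]-[.6988,.0065];print(X@u,-X[0]*u[1]+X[1]*u[0])
a=cv2.imread("pics/a_top.png")[125:165,315:365];b=t["pixels"][125:165,315:365,::-1]
cv2.imwrite("pics/v.png",np.hstack([cv2.resize(x,None,fx=8,fy=8,interpolation=cv2.INTER_CUBIC) for x in(a,b)]))
for ang in(0,.1,.2,.4):
    # flap bottom edge: hinge 82 above floor
    P=[[.078*np.sin(ang),y,.012+.082-.078*np.cos(ang)] for y in(-.045,.045)]
    print(ang,proj(t,T2(.6988,.0065,f,P)).round(1).tolist())
```

```text
-0.060530302243141085 -0.0014215093295349476
-0.042311180004445254 -0.003254696327886284
0 [[351.7, 144.7], [324.3, 147.2]]
0.1 [[351.5, 142.3], [324.1, 144.9]]
0.2 [[351.2, 140.0], [323.8, 142.5]]
0.4 [[350.8, 135.2], [323.4, 137.7]]
```

View pics/v.png

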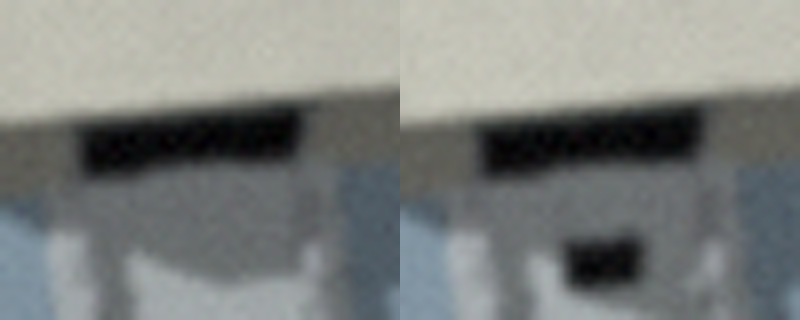

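The flap band is the same as before loading, ending at the same rows. The tab's rear face reads about 52–60 mm outside the mouth, within the expected 41–79 mm. The arm is clear, so I'm handing in.

Run:
```python
from rig import robot
print(robot.finish_job()); s=robot.read_state(); print(s["time"],s["force"])
```

```text
the job is handed in; nothing more can be done
None
the job is handed in; nothing more can be done
```

The larger vial tray is in the reader and up against the stop. The flap is shut behind it, with only the tab outside. I handed the job in at about 33 s; no verdict came back.

- **Loading:** I lifted the tray by its bar, set it between the guide rails with the vials towards the reader, and let go. I then pushed the tab with closed fingertips, in steps of about 0.6 mm near the end.
- **Stop:** The push force fell to about 2.3 N after the flap dropped. It then rose to a steady 5.2 N, and the tray advanced less per step, with its middle about 129 mm behind the flap's plane. That puts roughly 3 N on the stop.
- **Last checks:** In the top view the flap looks the same as before loading. The wrist force was near zero after I backed off, and the arm was clear of everything.

**Checks that were rough or disagreed:**
- On the first lowering to the shelf, the front edge touched early, and the wrist force rose to about 10 N sideways and 8.5 N upward. I backed off, levelled the tray and set it down gently; I can't tell if that touch counts against the 7 N limit.
- The final tab position from the top view is good only to several millimetres. It gives a tray depth of about 121–129 mm, against 129 mm from the arm's own position.
- I did not re-measure the bottle, beaker and meter at the end. The arm never came near the bottle or the meter, and the beaker looked unmoved in the scene views during the push.

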